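# Heft the objective canisters and put them away

### The job

The three objective canisters on the optical table look alike, but some still hold an objective and some are empty. One at a time, lift a canister just clear of the table, hold it still for a moment to feel its weight, and put it away before taking the next: press a loaded (heavy) one gently but fully home, upright, in a free bore of the storage rack, and stand an empty (light) one upright inside the tray. Carry them upright and low, never more than 15 cm up, never press or knock them hard against rack, tray or one another (not over 25 N), and leave the other things on the table alone.

Things in the scene. Friction and masses are not known exactly. Their poses are not given: they have to be found in the camera images.
- canister_1: one of three outwardly identical closed objective canisters, dark grey with black ribbed cap (60 to 80 mm above its foot): round, 42 mm diameter, 80 mm tall, upright on the table at first. Groove 8 mm wide, 4 mm deep, 15 to 23 mm above the foot; lowest 7 mm taper to 36 mm. Empty: 60 to 100 g; loaded: 250 to 400 g; not to be seen which or how many. Origin: centre of the foot, z up
- canister_2: one of three outwardly identical closed objective canisters, dark grey with black ribbed cap (60 to 80 mm above its foot): round, 42 mm diameter, 80 mm tall, upright on the table at first. Groove 8 mm wide, 4 mm deep, 15 to 23 mm above the foot; lowest 7 mm taper to 36 mm. Empty: 60 to 100 g; loaded: 250 to 400 g; not to be seen which or how many. Origin: centre of the foot, z up
- canister_3: one of three outwardly identical closed objective canisters, dark grey with black ribbed cap (60 to 80 mm above its foot): round, 42 mm diameter, 80 mm tall, upright on the table at first. Groove 8 mm wide, 4 mm deep, 15 to 23 mm above the foot; lowest 7 mm taper to 36 mm. Empty: 60 to 100 g; loaded: 250 to 400 g; not to be seen which or how many. Origin: centre of the foot, z up
- rack: fixed dark grey metal rack, a block 85 mm (its x) x 226 mm (its y) x 48 mm high; three free round bores at its y = -72, 0, +72 mm. Origin: centre of its underside, z up. Bores: 45 mm diameter, chamfered mouth at 48 mm height, flat floor at 12 mm: a seated canister's top is 92 mm above the table. Two spring plungers in each bore grip the canister (see bores)
- bore0 (a point): centre of the floor of the rack bore at the rack's y = -72 mm, 36 mm below the mouth. Ball-nosed spring plungers front and back, 19 mm above this floor, resist the canister's tapered foot with about 5 to 15 N, rub on its side, then drop into its groove when fully home. Let go too soon, it sticks part-way. The floor is hard metal: creep the last few mm
- bore1 (a point): centre of the floor of the rack bore at the rack's y = +0 mm, 36 mm below the mouth. Ball-nosed spring plungers front and back, 19 mm above this floor, resist the canister's tapered foot with about 5 to 15 N, rub on its side, then drop into its groove when fully home. Let go too soon, it sticks part-way. The floor is hard metal: creep the last few mm
- bore2 (a point): centre of the floor of the rack bore at the rack's y = +72 mm, 36 mm below the mouth. Ball-nosed spring plungers front and back, 19 mm above this floor, resist the canister's tapered foot with about 5 to 15 N, rub on its side, then drop into its groove when fully home. Let go too soon, it sticks part-way. The floor is hard metal: creep the last few mm
- tray: fixed bare-aluminium open tray for empties, 130 mm (its x) x 236 mm (its y), rim 22 mm high, walls 4 mm, inside floor about 4 mm above the table. Origin: centre of its underside, z up. Its -y end near +x holds a small ring (adapter_ring); the rest is free. The floor is hard metal
- adapter_ring: bystander: bare aluminium ring 31 mm across, 10 mm high, lying in the tray near its far right corner (tray frame +x, -y); origin under its centre
- wash_bottle: bystander: white squeeze bottle 68 mm across, 200 mm tall with a bent spout; origin under its centre
- reagent_bottle: bystander: small dark blue bottle 50 mm across, 95 mm tall; origin under its centre
- mirror_mount: bystander: square mirror mount with adjuster knobs on a 25 mm steel post, 108 mm tall; origin under the post
- hex_driver: bystander: black-handled driver 150 mm long lying on the table among the canisters, under 30 mm high; origin under it
- lens_cap: bystander: black plastic cap, 32 mm across and 9 mm high, on the table among the canisters; origin under its centre
- lens_stand: bystander: fixed low aluminium block 55 x 55 x 23 mm with a bare lens barrel, 32 mm across and 37 mm high, standing on it; origin under its centre
- slide_box: bystander: grey slide box 85 x 100 x 32 mm; origin under its centre

How it is judged (in metres and radians):
On the way, in this order (a step that is already met when the one before it is completed fails the run):
1. a canister is lifted just clear of the table (foot 3 to 50 mm up) and held still (((height (world z) of canister_1 between 0.003 and 0.05 m and linear speed of canister_1 below 0.03 m/s and contact force between canister_1 and rack below 0.05 N and contact force between canister_1 and tray below 0.05 N) or (height (world z) of canister_2 between 0.003 and 0.05 m and linear speed of canister_2 below 0.03 m/s and contact force between canister_2 and rack below 0.05 N and contact force between canister_2 and tray below 0.05 N) or (height (world z) of canister_3 between 0.003 and 0.05 m and linear speed of canister_3 below 0.03 m/s and contact force between canister_3 and rack below 0.05 N and contact force between canister_3 and tray below 0.05 N))), for 0.3 s.
2. with one canister put away where it belongs and let go, another is lifted just clear and held still (((((contact force between canister_2 and the fingers below 0.05 N and angle between canister_2's own z axis and vertical below 0.06 rad and z of canister_2 in the frame of rack below 0.0145 m and x of canister_2 in the frame of rack between -0.004 and 0.004 m and y of canister_2 in the frame of rack between -0.077 and 0.077 m and contact force between canister_2 and rack above 1.7 N) or (contact force between canister_2 and the fingers below 0.05 N and angle between canister_2's own z axis and vertical below 0.06 rad and z of canister_2 in the frame of tray below 0.009 m and x of canister_2 in the frame of tray between -0.061 and 0.061 m and y of canister_2 in the frame of tray between -0.114 and 0.114 m and contact force between canister_2 and tray below 1.7 N)) and (height (world z) of canister_1 between 0.003 and 0.05 m and linear speed of canister_1 below 0.03 m/s and contact force between canister_1 and rack below 0.05 N and contact force between canister_1 and tray below 0.05 N)) or (((contact force between canister_3 and the fingers below 0.05 N and angle between canister_3's own z axis and vertical below 0.06 rad and z of canister_3 in the frame of rack below 0.0145 m and x of canister_3 in the frame of rack between -0.004 and 0.004 m and y of canister_3 in the frame of rack between -0.077 and 0.077 m and contact force between canister_3 and rack above 1.7 N) or (contact force between canister_3 and the fingers below 0.05 N and angle between canister_3's own z axis and vertical below 0.06 rad and z of canister_3 in the frame of tray below 0.009 m and x of canister_3 in the frame of tray between -0.061 and 0.061 m and y of canister_3 in the frame of tray between -0.114 and 0.114 m and contact force between canister_3 and tray below 1.7 N)) and (height (world z) of canister_1 between 0.003 and 0.05 m and linear speed of canister_1 below 0.03 m/s and contact force between canister_1 and rack below 0.05 N and contact force between canister_1 and tray below 0.05 N)) or (((contact force between canister_1 and the fingers below 0.05 N and angle between canister_1's own z axis and vertical below 0.06 rad and z of canister_1 in the frame of rack below 0.0145 m and x of canister_1 in the frame of rack between -0.004 and 0.004 m and y of canister_1 in the frame of rack between -0.077 and 0.077 m and contact force between canister_1 and rack above 1.7 N) or (contact force between canister_1 and the fingers below 0.05 N and angle between canister_1's own z axis and vertical below 0.06 rad and z of canister_1 in the frame of tray below 0.009 m and x of canister_1 in the frame of tray between -0.061 and 0.061 m and y of canister_1 in the frame of tray between -0.114 and 0.114 m and contact force between canister_1 and tray below 1.7 N)) and (height (world z) of canister_2 between 0.003 and 0.05 m and linear speed of canister_2 below 0.03 m/s and contact force between canister_2 and rack below 0.05 N and contact force between canister_2 and tray below 0.05 N)) or (((contact force between canister_3 and the fingers below 0.05 N and angle between canister_3's own z axis and vertical below 0.06 rad and z of canister_3 in the frame of rack below 0.0145 m and x of canister_3 in the frame of rack between -0.004 and 0.004 m and y of canister_3 in the frame of rack between -0.077 and 0.077 m and contact force between canister_3 and rack above 1.7 N) or (contact force between canister_3 and the fingers below 0.05 N and angle between canister_3's own z axis and vertical below 0.06 rad and z of canister_3 in the frame of tray below 0.009 m and x of canister_3 in the frame of tray between -0.061 and 0.061 m and y of canister_3 in the frame of tray between -0.114 and 0.114 m and contact force between canister_3 and tray below 1.7 N)) and (height (world z) of canister_2 between 0.003 and 0.05 m and linear speed of canister_2 below 0.03 m/s and contact force between canister_2 and rack below 0.05 N and contact force between canister_2 and tray below 0.05 N)) or (((contact force between canister_1 and the fingers below 0.05 N and angle between canister_1's own z axis and vertical below 0.06 rad and z of canister_1 in the frame of rack below 0.0145 m and x of canister_1 in the frame of rack between -0.004 and 0.004 m and y of canister_1 in the frame of rack between -0.077 and 0.077 m and contact force between canister_1 and rack above 1.7 N) or (contact force between canister_1 and the fingers below 0.05 N and angle between canister_1's own z axis and vertical below 0.06 rad and z of canister_1 in the frame of tray below 0.009 m and x of canister_1 in the frame of tray between -0.061 and 0.061 m and y of canister_1 in the frame of tray between -0.114 and 0.114 m and contact force between canister_1 and tray below 1.7 N)) and (height (world z) of canister_3 between 0.003 and 0.05 m and linear speed of canister_3 below 0.03 m/s and contact force between canister_3 and rack below 0.05 N and contact force between canister_3 and tray below 0.05 N)) or (((contact force between canister_2 and the fingers below 0.05 N and angle between canister_2's own z axis and vertical below 0.06 rad and z of canister_2 in the frame of rack below 0.0145 m and x of canister_2 in the frame of rack between -0.004 and 0.004 m and y of canister_2 in the frame of rack between -0.077 and 0.077 m and contact force between canister_2 and rack above 1.7 N) or (contact force between canister_2 and the fingers below 0.05 N and angle between canister_2's own z axis and vertical below 0.06 rad and z of canister_2 in the frame of tray below 0.009 m and x of canister_2 in the frame of tray between -0.061 and 0.061 m and y of canister_2 in the frame of tray between -0.114 and 0.114 m and contact force between canister_2 and tray below 1.7 N)) and (height (world z) of canister_3 between 0.003 and 0.05 m and linear speed of canister_3 below 0.03 m/s and contact force between canister_3 and rack below 0.05 N and contact force between canister_3 and tray below 0.05 N)))), for 0.3 s.
3. with two put away and let go, the last is lifted just clear and held still (((((contact force between canister_2 and the fingers below 0.05 N and angle between canister_2's own z axis and vertical below 0.06 rad and z of canister_2 in the frame of rack below 0.0145 m and x of canister_2 in the frame of rack between -0.004 and 0.004 m and y of canister_2 in the frame of rack between -0.077 and 0.077 m and contact force between canister_2 and rack above 1.7 N) or (contact force between canister_2 and the fingers below 0.05 N and angle between canister_2's own z axis and vertical below 0.06 rad and z of canister_2 in the frame of tray below 0.009 m and x of canister_2 in the frame of tray between -0.061 and 0.061 m and y of canister_2 in the frame of tray between -0.114 and 0.114 m and contact force between canister_2 and tray below 1.7 N)) and ((contact force between canister_3 and the fingers below 0.05 N and angle between canister_3's own z axis and vertical below 0.06 rad and z of canister_3 in the frame of rack below 0.0145 m and x of canister_3 in the frame of rack between -0.004 and 0.004 m and y of canister_3 in the frame of rack between -0.077 and 0.077 m and contact force between canister_3 and rack above 1.7 N) or (contact force between canister_3 and the fingers below 0.05 N and angle between canister_3's own z axis and vertical below 0.06 rad and z of canister_3 in the frame of tray below 0.009 m and x of canister_3 in the frame of tray between -0.061 and 0.061 m and y of canister_3 in the frame of tray between -0.114 and 0.114 m and contact force between canister_3 and tray below 1.7 N)) and (height (world z) of canister_1 between 0.003 and 0.05 m and linear speed of canister_1 below 0.03 m/s and contact force between canister_1 and rack below 0.05 N and contact force between canister_1 and tray below 0.05 N)) or (((contact force between canister_1 and the fingers below 0.05 N and angle between canister_1's own z axis and vertical below 0.06 rad and z of canister_1 in the frame of rack below 0.0145 m and x of canister_1 in the frame of rack between -0.004 and 0.004 m and y of canister_1 in the frame of rack between -0.077 and 0.077 m and contact force between canister_1 and rack above 1.7 N) or (contact force between canister_1 and the fingers below 0.05 N and angle between canister_1's own z axis and vertical below 0.06 rad and z of canister_1 in the frame of tray below 0.009 m and x of canister_1 in the frame of tray between -0.061 and 0.061 m and y of canister_1 in the frame of tray between -0.114 and 0.114 m and contact force between canister_1 and tray below 1.7 N)) and ((contact force between canister_3 and the fingers below 0.05 N and angle between canister_3's own z axis and vertical below 0.06 rad and z of canister_3 in the frame of rack below 0.0145 m and x of canister_3 in the frame of rack between -0.004 and 0.004 m and y of canister_3 in the frame of rack between -0.077 and 0.077 m and contact force between canister_3 and rack above 1.7 N) or (contact force between canister_3 and the fingers below 0.05 N and angle between canister_3's own z axis and vertical below 0.06 rad and z of canister_3 in the frame of tray below 0.009 m and x of canister_3 in the frame of tray between -0.061 and 0.061 m and y of canister_3 in the frame of tray between -0.114 and 0.114 m and contact force between canister_3 and tray below 1.7 N)) and (height (world z) of canister_2 between 0.003 and 0.05 m and linear speed of canister_2 below 0.03 m/s and contact force between canister_2 and rack below 0.05 N and contact force between canister_2 and tray below 0.05 N)) or (((contact force between canister_1 and the fingers below 0.05 N and angle between canister_1's own z axis and vertical below 0.06 rad and z of canister_1 in the frame of rack below 0.0145 m and x of canister_1 in the frame of rack between -0.004 and 0.004 m and y of canister_1 in the frame of rack between -0.077 and 0.077 m and contact force between canister_1 and rack above 1.7 N) or (contact force between canister_1 and the fingers below 0.05 N and angle between canister_1's own z axis and vertical below 0.06 rad and z of canister_1 in the frame of tray below 0.009 m and x of canister_1 in the frame of tray between -0.061 and 0.061 m and y of canister_1 in the frame of tray between -0.114 and 0.114 m and contact force between canister_1 and tray below 1.7 N)) and ((contact force between canister_2 and the fingers below 0.05 N and angle between canister_2's own z axis and vertical below 0.06 rad and z of canister_2 in the frame of rack below 0.0145 m and x of canister_2 in the frame of rack between -0.004 and 0.004 m and y of canister_2 in the frame of rack between -0.077 and 0.077 m and contact force between canister_2 and rack above 1.7 N) or (contact force between canister_2 and the fingers below 0.05 N and angle between canister_2's own z axis and vertical below 0.06 rad and z of canister_2 in the frame of tray below 0.009 m and x of canister_2 in the frame of tray between -0.061 and 0.061 m and y of canister_2 in the frame of tray between -0.114 and 0.114 m and contact force between canister_2 and tray below 1.7 N)) and (height (world z) of canister_3 between 0.003 and 0.05 m and linear speed of canister_3 below 0.03 m/s and contact force between canister_3 and rack below 0.05 N and contact force between canister_3 and tray below 0.05 N)))), for 0.3 s.
At the end, for the whole second after the job is handed in: Each canister weighing over 1.7 N stands in a rack bore, its foot within 2.5 mm of the bore floor and centred within 4 mm; each lighter one stands on the tray floor, its centre inside the tray; all upright within 0.06 rad, let go and at rest (((contact force between canister_1 and the fingers below 0.05 N and angle between canister_1's own z axis and vertical below 0.06 rad and z of canister_1 in the frame of rack below 0.0145 m and x of canister_1 in the frame of rack between -0.004 and 0.004 m and y of canister_1 in the frame of rack between -0.077 and 0.077 m and contact force between canister_1 and rack above 1.7 N) or (contact force between canister_1 and the fingers below 0.05 N and angle between canister_1's own z axis and vertical below 0.06 rad and z of canister_1 in the frame of tray below 0.009 m and x of canister_1 in the frame of tray between -0.061 and 0.061 m and y of canister_1 in the frame of tray between -0.114 and 0.114 m and contact force between canister_1 and tray below 1.7 N)) and ((contact force between canister_2 and the fingers below 0.05 N and angle between canister_2's own z axis and vertical below 0.06 rad and z of canister_2 in the frame of rack below 0.0145 m and x of canister_2 in the frame of rack between -0.004 and 0.004 m and y of canister_2 in the frame of rack between -0.077 and 0.077 m and contact force between canister_2 and rack above 1.7 N) or (contact force between canister_2 and the fingers below 0.05 N and angle between canister_2's own z axis and vertical below 0.06 rad and z of canister_2 in the frame of tray below 0.009 m and x of canister_2 in the frame of tray between -0.061 and 0.061 m and y of canister_2 in the frame of tray between -0.114 and 0.114 m and contact force between canister_2 and tray below 1.7 N)) and ((contact force between canister_3 and the fingers below 0.05 N and angle between canister_3's own z axis and vertical below 0.06 rad and z of canister_3 in the frame of rack below 0.0145 m and x of canister_3 in the frame of rack between -0.004 and 0.004 m and y of canister_3 in the frame of rack between -0.077 and 0.077 m and contact force between canister_3 and rack above 1.7 N) or (contact force between canister_3 and the fingers below 0.05 N and angle between canister_3's own z axis and vertical below 0.06 rad and z of canister_3 in the frame of tray below 0.009 m and x of canister_3 in the frame of tray between -0.061 and 0.061 m and y of canister_3 in the frame of tray between -0.114 and 0.114 m and contact force between canister_3 and tray below 1.7 N)) and linear speed of each of canister_1, canister_2, canister_3 below 0.01 m/s); the robot touches nothing.
It fails at once if a canister's foot is raised more than 165 mm above the table (height (world z) of any of canister_1, canister_2, canister_3 above 0.165 m).
It fails at once if a canister is pressed or knocked with more than 25 N against the rack, the tray or another canister (contact force between any of canister_1, canister_2, canister_3 and rack above 25 N or contact force between any of canister_1, canister_2, canister_3 and tray above 25 N or contact force between canister_1 and canister_2 above 25 N or contact force between any of canister_1, canister_2 and canister_3 above 25 N).
It fails at once if a canister is tipped more than 0.5 rad (angle between any of canister_1, canister_2, canister_3's own z axis and vertical above 0.5 rad).
It fails at once if one of the other things is shifted more than 20 mm (distance of any of adapter_ring, wash_bottle, reagent_bottle, mirror_mount, hex_driver, lens_cap, slide_box from where it was at the start of the episode above 0.02 m).
It also fails if it takes over 72 s, if anything falls off the work surface, if the arm or the gripper's body presses on something with over 40 N, if the wrist force passes 120 N, or if a joint passes its speed limit or range.

### The arm

A 6-joint arm with a two-finger parallel gripper is mounted at the origin on the work surface. World frame = base frame: x ahead of the robot, y to its left, z up, the work surface at z = 0. Lengths are in m, angles in degrees, forces in N, time in s.
With the tool pointing down it reaches from about 0.375 to 0.75 m from the base axis. Payload 9 kg.
Tool frame: the origin (TCP) lies on the centre line of the jaws, within the pads' length; the fingertips stand 14 mm ahead of it and the grasp point (between the pads) lies 5 mm behind it (env.tcp_to_tips is the distance from the TCP to the fingertips, in m); x points along the fingers, z is the direction in which the jaws open and shut, and the axes are right-handed (so a half turn about x gives the same grasp; the last joint's range is limited). The gripper opens to 85 mm and grips with 20 to 120 N. Pads are 22 mm wide; open, the fingers measure 114 mm over their backs; the gripper's body (76 mm by 85 mm) begins 54 mm behind the grasp point. The pads swing forward as they close: fully open they stand 13 mm farther back than shut.
Start: joints at [-84.666, 5.964, 5.575, 89.605, 0, 77.527], TCP at [0.184, -0.571, 0.245] pointing down, gripper open.
Joint ranges: [-171.21, 171.21], [-48.23, 106.86], [-62.78, 66.21], [-105.2, 120.99], [-86.42, 89.51], [-180, 180]. Speed limits (degrees/s): [127.2, 127.2, 147.25, 180, 180, 180].

### API

Orientations are given as [roll, pitch, yaw] about the fixed x, y, z axes, in that order (R = Rz(yaw) Ry(pitch) Rx(roll)).
In Python, from station import env gives the robot as it stands.
- The arm moves only by the shell command python3 -m inch 'ROWS'. ROWS is JSON, a list of rows, each an object of numbers: "x", "y", "z": the shift along the world's x, y, z in mm; "ax", "ay", "az": the turn, a rotation vector about the world's x, y, z in rad; "fingers": the opening in per cent of the stroke, from 0 (shut) to 100 (fully open). A call has 1 to 12 rows; each row shifts and turns the pose as measured when the row begins; what a row does not reach is not made up. A row lasts 1/8 s, in which the tool goes at most 62.5 mm and 10.7 degrees, less where a joint would pass 70% of its speed; a pose out of reach is approached as far as the arm can. A call with a gripper value outside its range is refused whole. The fingers move at their own pace and stop on an object; the grip force is fixed at half the most. Time passes only in rows, so rows that do not move let the fingers close. It gives the time, the measured TCP pose, the force and the opening at its end, in the units of the state.
- env.get_obs(): the state, without advancing time (a new reading comes with each control period).
- env.get_image(name): name is "scene" or "top" or "wrist"; returns (picture, depth): 420x560x3 uint8, blue, green, red; 420x560 float32, m along the optical axis (not along the pixel's ray), 0 where there is no reading.
- env.camera_info(name): a dict with "mtx" (3x3 intrinsics, pixels), "distortion" ([k1, k2, p1, p2, k3] as OpenCV has them; the pictures are not rectified), "position" and "rotation" of the camera in the world. Camera axes: x right, y up, looking along -z (the intrinsics and any distortion apply to the point x, -y, -z); pixel columns grow to the right and rows downward; lengths in m; the calibration is good to about 2 mm. A picture is of the moment at which its call begins: read the wrist's pose just before it. camera_info takes no time and is no camera call; for the wrist camera it gives the pose at the moment of the call.
- env.sign_off(): hands the job in, once; it reports no verdict.
Trained networks look in the newest picture that a camera, given by its name, has taken for a name from the list of things; names that differ only in an ending like _2 or _b are one class to them, and where a whole thing is asked for, a point or a joint stands for the part that bears it (a point fixed in the world has none). Each returns a list of dicts, best first, with "p" (0 to 1); they miss things now and then, are a little off and sometimes report something else, mostly with a low value. They report only what shows in the picture. A call takes as long as a camera call.
- env.regions_of(camera, name): "pixels" (420x560 bool, what is visible of it) and "rect" ([left, top, right, bottom] in pixels, round what is visible of it).
The state is a dict: "clock": time; "qpos": joint angles; "joint_vel": joint speeds; "effort": joint torques, N m; "eef_pos": TCP position; "tcp_rot": TCP orientation; "force": force on the tool from outside, world axes, zero at the start; "torque": the same for the moment, N m; "grip_width": finger opening in m.
Only numpy, scipy, OpenCV 4.12 (cv2) and the standard library are available. Lean on these libraries where they do the work, as an engineer would, in place of code of your own. Each camera call takes 0.05 s, during which the arm holds its last target.

## Working session

There is one attempt and no reset: what is moved stays moved. The work goes in short steps, Python scripts to look and compute and a shell command to move; the robot and the scene stay as the last step left them, time stands still between calls to the robot, and variables do not carry over. Pictures are saved under pics/ and viewed, and the job is handed in when it is done.

```bash
ls; mkdir -p pics; cat > h.py <<'E'
import numpy as np, cv2
from station import env
def snap(n,f):
    im,d=env.get_image(n); cv2.imwrite('pics/'+f,im); return im,d
def pts(name,mask,d):
    ci=env.camera_info(name); K=np.array(ci['mtx']); D=np.array(ci['distortion'])
    v,u=np.nonzero(mask&(d>0)); z=d[v,u]
    n=cv2.undistortPoints(np.stack([u,v],1).astype(float).reshape(-1,1,2),K,D).reshape(-1,2)
    pc=np.stack([n[:,0]*z,-n[:,1]*z,-z],1)
    R=np.array(ci['rotation']); 
    if R.shape!=(3,3):
        from scipy.spatial.transform import Rotation; R=Rotation.from_euler('xyz',R,degrees=True).as_matrix()
    return pc@R.T+np.array(ci['position'])
E
python3 - <<'E'
from h import *
print(env.get_obs())
for n in ['scene','top','wrist']:
    im,d=snap(n,n+'0.png'); ci=env.camera_info(n); print(n,ci['position'],ci['rotation'])
    for k in ['canister_1','rack','tray']:
        for r in env.regions_of(n,k):
            P=pts(n,r['pixels'],d)
            print(k,round(r['p'],2),np.round(r['rect']),np.round(np.median(P,0),3) if len(P) else None, np.round(np.percentile(P,[2,98],axis=0),3).tolist() if len(P) else None)
E
```

```text
pics
{'clock': 0.0, 'qpos': array([-8.46658072e+01,  5.99972628e+00,  5.52695172e+00,  8.96039378e+01,
       -4.49342383e-04,  7.75258346e+01]), 'joint_vel': array([ 0.00867422,  0.045011  ,  0.03333933,  0.05298786,  0.02480855,
       -0.06719283]), 'effort': array([ 1.42222752e-04, -5.56940746e+01,  5.03641713e+01,  1.74215151e-02,
       -3.37525707e-04, -3.38248736e-07]), 'eef_pos': array([ 0.18346905, -0.57093423,  0.24450995]), 'tcp_rot': array([167.86144027,  89.92328631,  95.66979884]), 'force': array([ 0.23924287, -0.13960537,  0.66398012]), 'torque': array([-0.01272101, -0.0110675 ,  0.0038216 ]), 'grip_width': 0.0854994993508095}
scene [ 0.96189558 -0.61337665  1.02819028] [34.95012589 -0.75301876 32.74534791]
canister_1 0.7 [263. 120. 280. 144.] [0.444 0.177 0.06 ] [[0.419, 0.166, -0.001], [0.457, 0.202, 0.083]]
canister_1 0.65 [192. 204. 214. 230.] [ 0.46  -0.179  0.061] [[0.399, -0.193, -0.001], [0.474, -0.139, 0.082]]
canister_1 0.64 [237. 159. 255. 187.] [0.468 0.006 0.057] [[0.42, -0.006, -0.001], [0.482, 0.07, 0.083]]
rack 0.83 [287. 132. 340. 203.] [0.605 0.125 0
[... 265 characters left out ...]
5. 190. 398. 197.] [ 0.64  -0.236  0.015] [[0.638, -0.257, 0.011], [0.656, -0.233, 0.015]]
canister_1 0.63 [184. 269. 209. 287.] [0.434 0.189 0.078] [[0.416, 0.169, 0.037], [0.454, 0.209, 0.085]]
canister_1 0.55 [348. 266. 371. 285.] [ 0.452 -0.167  0.072] [[0.432, -0.19, 0.001], [0.473, -0.15, 0.084]]
canister_1 0.49 [270. 258. 289. 278.] [0.461 0.018 0.078] [[0.442, 0.0, 0.057], [0.48, 0.037, 0.084]]
rack 0.89 [169. 177. 273. 233.] [0.6   0.154 0.047] [[0.544, 0.042, 0.001], [0.653, 0.261, 0.053]]
tray 0.64 [302. 182. 405. 240.] [ 0.61  -0.156  0.005] [[0.545, -0.269, 0.0], [0.673, -0.041, 0.024]]
wrist [ 0.25525133 -0.54729656  0.37375848] [-1.72190428e+01 -1.01493943e-02 -7.22036351e+01]
```

View pics/scene0.png

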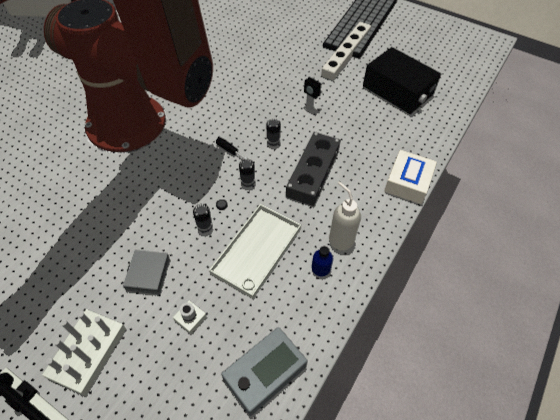

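View pics/top0.png

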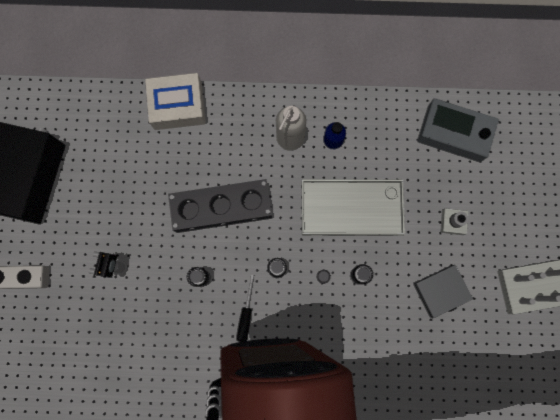

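```bash
python3 - <<'E'
from h import *
import cv2
im,d=snap('top','top1.png')
print(env.get_obs()['clock'])
cv2.imwrite('pics/top1z.png',cv2.resize(im[150:330,150:430],None,fx=2.8,fy=2.8,interpolation=cv2.INTER_CUBIC))
P=pts('top',np.ones(d.shape,bool),d)
# fit canisters: top surface z 0.072..0.09 around estimates
for c in [(0.434,0.189),(0.452,-0.167),(0.461,0.018)]:
    m=(np.hypot(P[:,0]-c[0],P[:,1]-c[1])<0.035)&(P[:,2]>0.074)&(P[:,2]<0.095)
    Q=P[m]; (cc,r)=cv2.minEnclosingCircle(Q[:,:2].astype(np.float32)); print(c,len(Q),Q.mean(0).round(4),np.round(cc,4),round(r,4))
m=(P[:,2]>0.042)&(P[:,2]<0.054)&(P[:,0]>0.52)&(P[:,0]<0.68)&(P[:,1]>0.02)&(P[:,1]<0.29)
print('rack',cv2.minAreaRect(P[m][:,:2].astype(np.float32)),P[m].mean(0))
m=(P[:,2]>0.015)&(P[:,2]<0.03)&(P[:,0]>0.52)&(P[:,0]<0.70)&(P[:,1]>-0.29)&(P[:,1]<-0.02)
print('tray',cv2.minAreaRect(P[m][:,:2].astype(np.float32)),P[m].mean(0))
for k in ['hex_driver','lens_cap','lens_stand','mirror_mount','wash_bottle','reagent_bottle','slide_box','adapter_ring']:
    for r in env.regions_of('top',k)[:2]:
        Q=pts('top',r['pixels'],d); print(k,round(r['p'],2),r['rect'],np.round(np.percentile(Q,[2,50,98],axis=0),3).tolist())
E
```

```text
0.65
(0.434, 0.189) 189 [0.4355 0.188  0.0804] [0.4354 0.1895] 0.0218
(0.452, -0.167) 182 [ 0.4515 -0.1696  0.0805] [ 0.4517 -0.1703] 0.0216
(0.461, 0.018) 181 [0.4609 0.0169 0.0808] [0.4615 0.017 ] 0.0212
rack ((0.6010922789573669, 0.151491180062294), (0.08695205301046371, 0.2267368733882904), 10.4503812789917) [0.59994566 0.15138566 0.04866848]
tray ((0.6097238659858704, -0.15492263436317444), (0.13116039335727692, 0.2364499568939209), 1.5513463020324707) [ 0.61397102 -0.15591377  0.02171887]
hex_driver 0.94 [234.2, 276.5, 252.7, 342.2] [[0.301, 0.073, 0.002], [0.344, 0.084, 0.023], [0.437, 0.101, 0.03]]
lens_cap 0.48 [318.7, 268.4, 329.5, 283.9] [[0.434, -0.103, 0.006], [0.447, -0.089, 0.01], [0.461, -0.076, 0.015]]
lens_stand 0.83 [441.0, 207.8, 469.4, 235.9] [[0.554, -0.415, 0.004], [0.57, -0.376, 0.023], [0.607, -0.362, 0.028]]
mirror_mount 0.68 [85.3, 254.2, 130.0, 277.8] [[0.431, 0.366, 0.005], [0.454, 0.375, 0.102], [0.478, 0.403, 0.112]]
wash_bottle 0.9 [275.9, 104.7, 304.8, 148.7] [[0.744, -0.036, 0.007], [0.759, -0.005, 0.126], [0.796, 0.026, 0.199]]
wash_bottle 0.48 [166.0, 182.5, 272.5, 232.3] [[0.546, 0.044, 0.008], [0.6, 0.153, 0.048], [0.65, 0.258, 0.053]]
reagent_bottle 0.77 [324.1, 123.3, 345.4, 148.9] [[0.751, -0.128, 0.012], [0.764, -0.104, 0.065], [0.789, -0.084, 0.098]]
slide_box 0.89 [416.9, 264.9, 477.1, 316.9] [[0.374, -0.41, 0.019], [0.421, -0.356, 0.033], [0.469, -0.303, 0.037]]
slide_box 0.3 [185.8, 265.7, 207.4, 287.8] [[0.416, 0.169, 0.004], [0.434, 0.187, 0.075], [0.454, 0.211, 0.084]]
adapter_ring 0.52 [384.9, 188.7, 397.9, 201.9] [[0.633, -0.259, 0.004], [0.644, -0.244, 0.013], [0.66, -0.232, 0.018]]
adapter_ring 0.41 [415.6, 264.1, 474.7, 317.5] [[0.372, -0.409, 0.014], [0.42, -0.356, 0.032], [0.471, -0.302, 0.037]]
```

The scene view shows three canisters at about (273,130), (247,172) and (203,216), the rack at (314,168) and the tray at (256,250). The top view agrees: canisters at (199,276), (278,267) and (362,275), and the ring in the tray at (391,193). Next I'll work out the jaw direction and the turn I need.

```bash
python3 - <<'E'
from h import *
from scipy.spatial.transform import Rotation as Ro
o=env.get_obs(); R=Ro.from_euler('xyz',o['tcp_rot'],degrees=True).as_matrix(); print(R.round(3)); print(env.tcp_to_tips)
j=R[:,2]; print('jaw yaw',np.degrees(np.arctan2(j[1],j[0])))
E
```

```text
[[-0.     0.952  0.306]
 [-0.     0.306 -0.952]
 [-1.    -0.     0.   ]]
0.014
jaw yaw -72.19623025630656
```

View pics/wrist0.png

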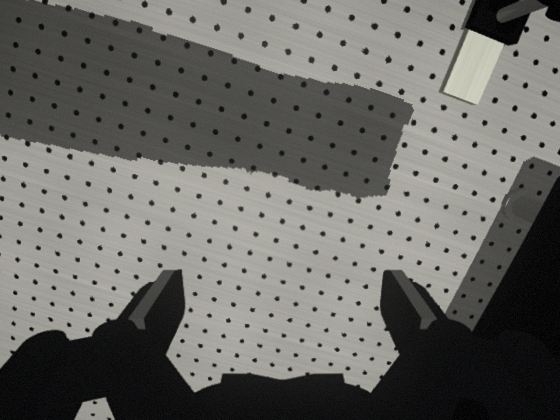

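View pics/top1z.png

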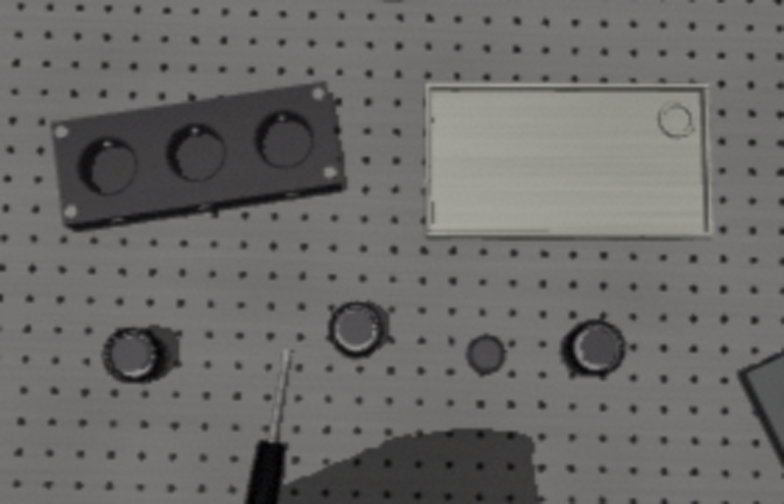

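The wrist view shows only the jaws, at (165,300) and (400,300), over bare table. I'll go to the right-hand canister (B) first, turning the jaws along the rack's x.

```bash
python3 -m inch '[{"x":30,"y":44,"az":0.16},{"x":30,"y":44,"az":0.16},{"x":30,"y":44,"az":0.16},{"x":30,"y":44,"az":0.16},{"x":30,"y":44,"az":0.16},{"x":30,"y":44,"az":0.16},{"x":30,"y":44,"az":0.16},{"x":30,"y":44,"az":0.16},{"x":28,"y":44,"az":0.16},{"x":0}]'
python3 - <<'E'
from h import *
from scipy.spatial.transform import Rotation as Ro
o=env.get_obs(); R=Ro.from_euler('xyz',o['tcp_rot'],degrees=True).as_matrix(); print(R.round(4),o['eef_pos'],o['qpos'])
j=R[:,2]; print('jaw yaw',np.degrees(np.arctan2(j[1],j[0])))
im,d=snap('wrist','w1.png')
for k in ['canister_1','rack','tray']:
    for r in env.regions_of('wrist',k):
        P=pts('wrist',r['pixels'],d); print(k,round(r['p'],2),r['rect'],np.round(np.percentile(P,[2,50,98],axis=0),3).tolist())
E
```

```text
[[-0.000e+00  9.521e-01  3.058e-01]
 [-1.000e-04  3.058e-01 -9.521e-01]
 [-1.000e+00 -0.000e+00  1.000e-04]] [ 0.18347913 -0.57127504  0.24532734] [-8.46676165e+01  5.96417131e+00  5.57419125e+00  8.96058781e+01
 -1.07192162e-03  7.75286138e+01]
jaw yaw -72.19623025630656schema error: expected keys x, y, z, ax, ay, az, fingers
```

View pics/w1.png

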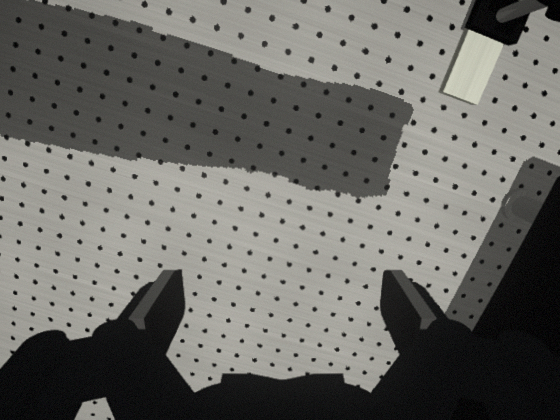

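The command was refused because every row needs all seven keys, so nothing moved and the view is unchanged. I'll resend it with complete rows.

```bash
python3 -m inch '[{"x":30,"y":44,"z":0,"ax":0,"ay":0,"az":0.16,"fingers":100},{"x":30,"y":44,"z":0,"ax":0,"ay":0,"az":0.16,"fingers":100},{"x":30,"y":44,"z":0,"ax":0,"ay":0,"az":0.16,"fingers":100},{"x":30,"y":44,"z":0,"ax":0,"ay":0,"az":0.16,"fingers":100},{"x":30,"y":44,"z":0,"ax":0,"ay":0,"az":0.16,"fingers":100},{"x":30,"y":44,"z":0,"ax":0,"ay":0,"az":0.16,"fingers":100},{"x":30,"y":44,"z":0,"ax":0,"ay":0,"az":0.16,"fingers":100},{"x":30,"y":44,"z":0,"ax":0,"ay":0,"az":0.16,"fingers":100},{"x":28,"y":44,"z":0,"ax":0,"ay":0,"az":0.16,"fingers":100},{"x":0,"y":0,"z":0,"ax":0,"ay":0,"az":0,"fingers":100}]'
python3 - <<'E'
from h import *
from scipy.spatial.transform import Rotation as Ro
o=env.get_obs(); R=Ro.from_euler('xyz',o['tcp_rot'],degrees=True).as_matrix(); print(R.round(4),o['eef_pos'],o['qpos'])
j=R[:,2]; print('jaw yaw',np.degrees(np.arctan2(j[1],j[0])))
im,d=snap('wrist','w2.png')
for k in ['canister_1','rack','tray']:
    for r in env.regions_of('wrist',k):
        P=pts('wrist',r['pixels'],d); print(k,round(r['p'],2),r['rect'],np.round(np.percentile(P,[2,50,98],axis=0),3).tolist())
E
```

```text
clock: 2.5
eef_pos: [0.4571, -0.1622, 0.2452]
tcp_rot: [-33.8, 89.8, -20.8]
force: [0.6, -0.6, -1.0]
grip_width: 0.0854
[[ 0.0037 -0.2244  0.9745]
 [-0.0014  0.9745  0.2244]
 [-1.     -0.0022  0.0033]] [ 0.45708201 -0.16221108  0.24521636] [-3.50715057e+01 -1.44976692e+01 -1.39721604e+01  9.03075507e+01
  5.53008041e-02  4.19627923e+01]
jaw yaw 12.966011109578877
canister_1 0.92 [251.3, 168.8, 299.0, 222.6] [[0.432, -0.193, 0.005], [0.451, -0.169, 0.079], [0.47, -0.153, 0.081]]
canister_1 0.59 [308.0, 0.0, 353.3, 26.8] [[0.445, -0.007, 0.009], [0.461, -0.005, 0.053], [0.477, 0.003, 0.079]]
rack 0.87 [443.8, 2.1, 560.0, 27.8] [[0.578, 0.028, 0.001], [0.619, 0.037, 0.04], [0.661, 0.051, 0.049]]
rack 0.52 [306.2, 0.0, 354.7, 25.7] [[0.443, -0.008, -0.001], [0.461, -0.006, 0.05], [0.477, 0.005, 0.079]]
tray 0.75 [446.4, 1.8, 558.5, 29.0] [[0.578, 0.027, 0.0], [0.619, 0.036, 0.04], [0.662, 0.05, 0.049]]
tray 0.71 [329.1, 79.9, 513.8, 304.5] [[0.542, -0.273, 0.002], [0.607, -0.141, 0.004], [0.671, -0.045, 0.022]]
```

View pics/w2.png

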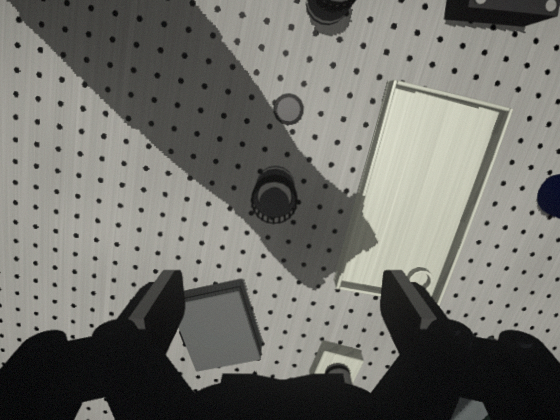

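The canister is at (274,195) in the wrist view, and its position agrees with the top camera. The tray and slide box are clear of the descent. I'll align and go down.

```bash
python3 -m inch '[{"x":-5.4,"y":-8,"z":-40,"ax":0.0014,"ay":0.0037,"az":-0.044,"fingers":100},{"x":0,"y":0,"z":-50,"ax":0,"ay":0,"az":0,"fingers":100},{"x":0,"y":0,"z":-50,"ax":0,"ay":0,"az":0,"fingers":100},{"x":0,"y":0,"z":-10,"ax":0,"ay":0,"az":0,"fingers":100},{"x":0,"y":0,"z":0,"ax":0,"ay":0,"az":0,"fingers":100}]'
python3 - <<'E'
from h import *
from scipy.spatial.transform import Rotation as Ro
o=env.get_obs(); R=Ro.from_euler('xyz',o['tcp_rot'],degrees=True).as_matrix(); print(R.round(4),o['eef_pos'])
j=R[:,2]; print('jaw yaw',np.degrees(np.arctan2(j[1],j[0])))
im,d=snap('wrist','w3.png')
for r in env.regions_of('wrist','canister_1'):
        P=pts('wrist',r['pixels'],d); print(round(r['p'],2),r['rect'],np.round(np.percentile(P,[2,50,98],axis=0),3).tolist())
        Q=P[P[:,2]>0.077]
        if len(Q): print(Q.mean(0),cv2.minEnclosingCircle(Q[:,:2].astype(np.float32)))
E
```

```text
clock: 3.32
eef_pos: [0.4479, -0.1804, 0.0937]
tcp_rot: [-69.4, 89.8, -60.3]
force: [0.5, -1.1, -0.5]
grip_width: 0.0853
[[ 0.0021 -0.1575  0.9875]
 [-0.0036  0.9875  0.1575]
 [-1.     -0.0039  0.0015]] [ 0.44792519 -0.18035258  0.09365244]
jaw yaw 9.060034911400079
0.7 [249.1, 182.6, 339.7, 295.4] [[0.433, -0.19, 0.03], [0.451, -0.165, 0.079], [0.472, -0.15, 0.082]]
[ 0.45196378 -0.16823978  0.08075839] ((0.45254969596862793, -0.1707497090101242), 0.021579831838607788)
```

View pics/w3.png

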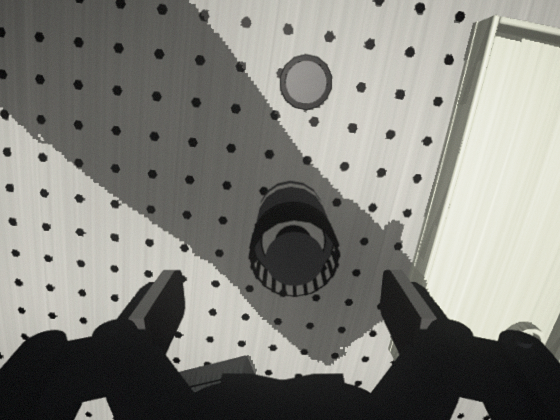

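The canister top sits at (292,250), slightly right of and ahead of the jaw line (column 282). I'll correct sideways first, then go down.

```bash
python3 -m inch '[{"x":4.6,"y":9.7,"z":0,"ax":0.0036,"ay":0.0021,"az":0.024,"fingers":100},{"x":0,"y":0,"z":0,"ax":0,"ay":0,"az":0,"fingers":100},{"x":0,"y":0,"z":-20,"ax":0,"ay":0,"az":0,"fingers":100},{"x":0,"y":0,"z":-15,"ax":0,"ay":0,"az":0,"fingers":100},{"x":0,"y":0,"z":0,"ax":0,"ay":0,"az":0,"fingers":100}]'
python3 - <<'E'
from h import *
from scipy.spatial.transform import Rotation as Ro
o=env.get_obs(); R=Ro.from_euler('xyz',o['tcp_rot'],degrees=True).as_matrix(); print(R.round(4),o['eef_pos'],o['force'],o['clock'])
j=R[:,2]; print('jaw yaw',np.degrees(np.arctan2(j[1],j[0])))
E
```

```text
clock: 4.05
eef_pos: [0.4567, -0.1715, 0.064]
tcp_rot: [-45.4, 89.5, -34.8]
force: [0.9, 0.5, -0.5]
grip_width: 0.0853
[[ 0.0077 -0.1849  0.9827]
 [-0.0054  0.9827  0.185 ]
 [-1.     -0.0067  0.0066]] [ 0.45670891 -0.17151696  0.06396346] [ 0.91173436  0.47859201 -0.50044192] 4.05
jaw yaw 10.659031101090411
```

```bash
python3 -m inch '[{"x":-4.2,"y":1,"z":-3,"ax":0.0054,"ay":0.0077,"az":0,"fingers":100},{"x":0,"y":0,"z":-3,"ax":0,"ay":0,"az":0,"fingers":100},{"x":0,"y":0,"z":0,"ax":0,"ay":0,"az":0,"fingers":100}]'
python3 - <<'E'
from h import *
from scipy.spatial.transform import Rotation as Ro
o=env.get_obs(); R=Ro.from_euler('xyz',o['tcp_rot'],degrees=True).as_matrix(); print(R.round(4),o['eef_pos'],o['force'],o['clock'])
j=R[:,2]; print('jaw yaw',np.degrees(np.arctan2(j[1],j[0])))
E
```

```text
clock: 4.42
eef_pos: [0.4527, -0.1709, 0.0588]
tcp_rot: [-51.4, 90.0, -40.8]
force: [-0.9, -0.1, -0.7]
grip_width: 0.0852
[[ 6.000e-04 -1.849e-01  9.828e-01]
 [-5.000e-04  9.828e-01  1.849e-01]
 [-1.000e+00 -6.000e-04  5.000e-04]] [ 0.45272786 -0.17090503  0.05884747] [-0.85698068 -0.09079613 -0.72515524] 4.425
jaw yaw 10.652829622089996
```

```bash
python3 -m inch '[{"x":0,"y":0,"z":0,"ax":0,"ay":0,"az":0,"fingers":0},{"x":0,"y":0,"z":0,"ax":0,"ay":0,"az":0,"fingers":0},{"x":0,"y":0,"z":0,"ax":0,"ay":0,"az":0,"fingers":0},{"x":0,"y":0,"z":0,"ax":0,"ay":0,"az":0,"fingers":0},{"x":0,"y":0,"z":0,"ax":0,"ay":0,"az":0,"fingers":0}]'; python3 -c "
from h import *
for i in range(1): o=env.get_obs(); print(o['eef_pos'],o['force'],o['effort'],o['grip_width'])"
```

```text
clock: 5.05
eef_pos: [0.4531, -0.1712, 0.0597]
tcp_rot: [-49.2, 89.9, -38.6]
force: [-0.8, 0.2, 0.2]
grip_width: 0.0407
[ 0.45308123 -0.17118501  0.0596633 ] [-0.78394489  0.17256789  0.21758663] [ 1.79483177e-02 -3.83701658e+01  4.88009942e+01 -1.21705052e-01
  9.40697500e-03  1.67875409e-03] 0.04072200745840413
```

Gripped, with 41 mm between the jaws. I'll lift about 20 mm and hold.

```bash
python3 -m inch '[{"x":0,"y":0,"z":10,"ax":0,"ay":0,"az":0,"fingers":0},{"x":0,"y":0,"z":12,"ax":0,"ay":0,"az":0,"fingers":0},{"x":0,"y":0,"z":0,"ax":0,"ay":0,"az":0,"fingers":0},{"x":0,"y":0,"z":0,"ax":0,"ay":0,"az":0,"fingers":0},{"x":0,"y":0,"z":0,"ax":0,"ay":0,"az":0,"fingers":0}]'; python3 -m inch '[{"x":0,"y":0,"z":0,"ax":0,"ay":0,"az":0,"fingers":0}]';python3 -m inch '[{"x":0,"y":0,"z":0,"ax":0,"ay":0,"az":0,"fingers":0}]';python3 -m inch '[{"x":0,"y":0,"z":0,"ax":0,"ay":0,"az":0,"fingers":0}]'
python3 - <<'E'
from h import *
F=[]
for i in range(5):
    im,d=env.get_image('wrist'); F.append(env.get_obs()['force'])
print(np.round(F,2)); cv2.imwrite('pics/w4.png',im); print(env.get_obs()['eef_pos'],env.get_obs()['effort'],env.get_obs()['torque'])
E
```

```text
clock: 5.68
eef_pos: [0.4528, -0.1709, 0.0828]
tcp_rot: [-49.8, 89.9, -39.1]
force: [-0.7, 0.2, -2.5]
grip_width: 0.0405
clock: 5.8
eef_pos: [0.4526, -0.1708, 0.0825]
tcp_rot: [-49.2, 90.0, -38.5]
force: [-0.3, 0.0, -2.5]
grip_width: 0.0407
clock: 5.92
eef_pos: [0.4525, -0.1707, 0.0823]
tcp_rot: [-87.8, 90.0, -77.1]
force: [0.2, 0.1, -2.0]
grip_width: 0.0409
clock: 6.05
eef_pos: [0.4524, -0.1706, 0.0821]
tcp_rot: [145.0, 90.0, 155.6]
force: [-0.0, -0.5, -2.7]
grip_width: 0.041
[[-0.29 -0.91 -3.33]
 [-0.6   0.58 -2.96]
 [-0.23 -0.08 -2.57]
 [ 0.71  0.   -3.44]
 [ 0.71 -0.84 -2.2 ]]
[ 0.45249097 -0.17072755  0.0822705 ] [-7.35505673e-04 -3.93854463e+01  5.08131051e+01  7.91593920e-04
 -1.56575381e-03  2.15946096e-05] [ 0.02557586 -0.01846914  0.03273407]
```

View pics/w4.png

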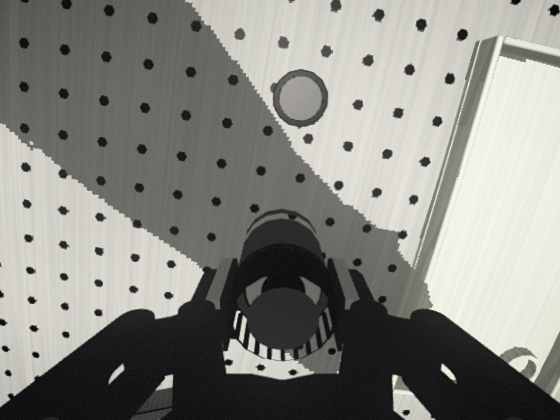

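B is loaded: about 2.5 N. In the wrist view it sits centred between the jaws at (283,300). I'll lift it clear and carry it to just before bore 0, looking with the wrist camera on the way.

```bash
python3 -m inch '[{"x":0,"y":0,"z":25,"ax":0,"ay":0,"az":0,"fingers":0},{"x":10,"y":10,"z":20,"ax":0,"ay":0,"az":0,"fingers":0},{"x":33,"y":33,"z":0,"ax":0,"ay":0,"az":0,"fingers":0},{"x":33,"y":33,"z":0,"ax":0,"ay":0,"az":0,"fingers":0},{"x":33,"y":33,"z":0,"ax":0,"ay":0,"az":0,"fingers":0},{"x":33,"y":33,"z":0,"ax":0,"ay":0,"az":0,"fingers":0},{"x":20,"y":20,"z":0,"ax":0,"ay":0,"az":0,"fingers":0},{"x":8,"y":8,"z":0,"ax":0,"ay":0,"az":0,"fingers":0},{"x":0,"y":0,"z":0,"ax":0,"ay":0,"az":0,"fingers":0},{"x":0,"y":0,"z":0,"ax":0,"ay":0,"az":0,"fingers":0}]'
cat >> h.py <<'E'
from scipy.spatial.transform import Rotation as Ro
def st():
    o=env.get_obs(); R=Ro.from_euler('xyz',o['tcp_rot'],degrees=True).as_matrix(); j=R[:,2]
    print('t',o['clock'],'pos',o['eef_pos'].round(4),'toolx',R[:,0].round(4),'yaw',round(np.degrees(np.arctan2(j[1],j[0])),2),'F',o['force'].round(2),'w',round(o['grip_width'],4))
E
python3 - <<'E'
from h import *
st()
im,d=snap('wrist','w5.png')
st()
np.save('w5d.npy',d)
import pickle; pickle.dump(env.camera_info('wrist'),open('w5c.pkl','wb'))
P=pts('wrist',np.ones(d.shape,bool),d)
m=(P[:,2]>0.044)&(P[:,2]<0.054)&(P[:,0]>0.5)&(P[:,0]<0.69)&(P[:,1]>0.02)
print(cv2.minAreaRect(P[m][:,:2].astype(np.float32)))
E
```

```text
clock: 7.55
eef_pos: [0.6268, 0.0038, 0.1284]
tcp_rot: [-82.7, 89.9, -72.2]
force: [1.0, 0.6, -2.5]
grip_width: 0.0408
t 7.55 pos [0.6268 0.0038 0.1284] toolx [ 4.0e-04 -1.3e-03 -1.0e+00] yaw 10.49 F [ 0.97  0.6  -2.52] w 0.0408
t 7.6 pos [0.6268 0.0037 0.1285] toolx [ 5.0e-04 -1.3e-03 -1.0e+00] yaw 10.47 F [ 0.35 -0.55 -3.  ] w 0.0403
((0.6128109693527222, 0.08704204857349396), (0.0857822522521019, 0.09689763933420181), 10.432636260986328)
```

View pics/w5.png

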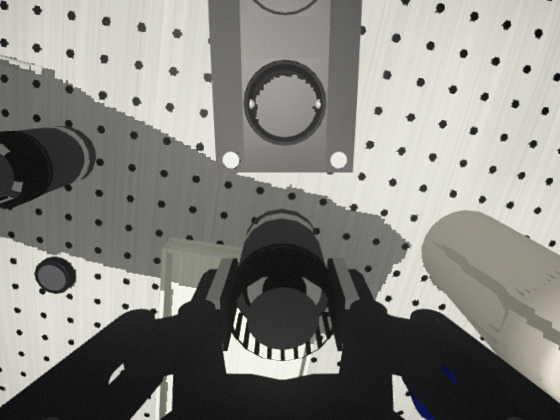

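The bore mouth is at (285,101), with plunger tips left and right of it. The canister is at (283,300), straight below it. I'll rectify both planes to measure the offset precisely.

```bash
cat >> h.py <<'E'
def ortho(im,ci,z,x0,y0,half,s):
    # image: col ~ x (right=+x), row ~ -y ; s px per m
    n=int(2*half*s); xs=x0-half+(np.arange(n)+.5)/s; ys=y0+half-(np.arange(n)+.5)/s
    X,Y=np.meshgrid(xs,ys); W=np.stack([X,Y,np.full_like(X,z)],-1).reshape(-1,3)
    R=np.array(ci['rotation']); R=R if R.shape==(3,3) else Ro.from_euler('xyz',R,degrees=True).as_matrix()
    C=(W-np.array(ci['position']))@R; C=C*[1,-1,-1]
    uv,_=cv2.projectPoints(C.reshape(-1,1,3),np.zeros(3),np.zeros(3),np.array(ci['mtx']),np.array(ci['distortion']))
    uv=uv.reshape(n,n,2).astype(np.float32)
    return cv2.remap(im,uv[...,0],uv[...,1],cv2.INTER_LINEAR)
E
python3 - <<'E'
from h import *
import pickle
im=cv2.imread('pics/w5.png'); ci=pickle.load(open('w5c.pkl','rb'))
a=ortho(im,ci,0.048,0.614,0.081,0.035,8000); b=ortho(im,ci,0.1487,0.6268,0.0037,0.035,8000)
o=np.hstack([a,b]); o=cv2.resize(o,(800,400)); cv2.imwrite('pics/o5.png',o)
# circle-fit rack mouth: brightness-> radial edge
for nm,img,c0,rr in [('bore',a,(0.614,0.081),(0.019,0.026)),('can',b,(0.6268,0.0037),(0.016,0.024))]:
    g=cv2.GaussianBlur(cv2.cvtColor(img,cv2.COLOR_BGR2GRAY),(9,9),0)
    r=cv2.HoughCircles(g,cv2.HOUGH_GRADIENT,1.5,5,param1=60,param2=20,minRadius=int(rr[0]*8000),maxRadius=int(rr[1]*8000))
    if r is not None:
        for u,v,q in r[0][:5]: print(nm,round(c0[0]-.035+u/8000,4),round(c0[1]+.035-v/8000,4),round(q/8000,4))
E
```

```text
bore 0.6138 0.0799 0.0244
bore 0.6138 0.0807 0.0237
bore 0.6142 0.0793 0.0239
bore 0.6147 0.0803 0.025
bore 0.6136 0.079 0.0252
can 0.6258 0.0086 0.0231
can 0.6277 0.0041 0.0185
can 0.6266 0.0041 0.0187
can 0.6247 0.0088 0.0239
can 0.6266 0.0032 0.018
```

View pics/o5.png

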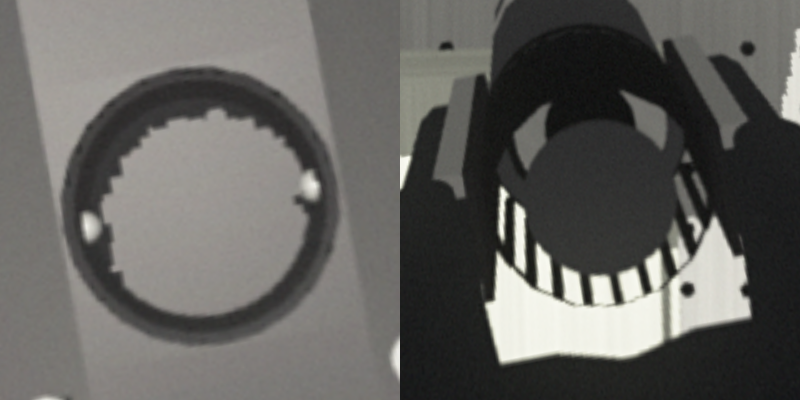

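```bash
python3 - <<'E'
from h import *
import pickle
d=np.load('w5d.npy')
P=pts('wrist',np.ones(d.shape,bool),d)
m=(np.hypot(P[:,0]-.6268,P[:,1]-.004)<0.03)&(P[:,2]>0.12)
print(np.histogram(P[m][:,2],bins=np.arange(.12,.2,.004)))
m=(np.hypot(P[:,0]-.6268,P[:,1]-.004)<0.03)&(abs(P[:,2]-.1487)<0.004)
Q=P[m]; print(len(Q),Q.mean(0)); print(cv2.minEnclosingCircle(Q[:,:2].astype(np.float32)),cv2.minAreaRect(Q[:,:2].astype(np.float32)))
x,y=Q[:,0],Q[:,1]; print(x.min(),x.max(),y.min(),y.max())
# edge pixels fit
H=cv2.convexHull(Q[:,:2].astype(np.float32)).reshape(-1,2); print(H.round(4).tolist())
E
python3 - <<'E'
import cv2
im=cv2.imread('pics/w5.png'); cv2.imwrite('pics/w5z.png',cv2.resize(im[200:380,190:380],None,fx=3.2,fy=3.2,interpolation=cv2.INTER_CUBIC))
E
```

```text
(array([ 402,  821, 1635,  694,  809,  975, 1803, 4360,  901,  225,  268,
        334,  383,  224,   54,  511, 1064, 1910, 2582, 3038]), array([0.12 , 0.124, 0.128, 0.132, 0.136, 0.14 , 0.144, 0.148, 0.152,
       0.156, 0.16 , 0.164, 0.168, 0.172, 0.176, 0.18 , 0.184, 0.188,
       0.192, 0.196, 0.2  ]))
6089 [0.62601488 0.00783604 0.14852794]
((0.6254852414131165, 0.011152717284858227), 0.028993472456932068) ((0.6240442395210266, 0.004911726340651512), (0.04327936843037605, 0.053466178476810455), 77.50873565673828)
0.596988449412987 0.6539307550853298 -0.017354064034571473 0.025899437618567445
[[0.6539000272750854, 0.016200000420212746], [0.6535999774932861, 0.01720000058412552], [0.6507999897003174, 0.020600000396370888], [0.650600016117096, 0.020800000056624413], [0.6334999799728394, 0.02500000037252903], [0.6277999877929688, 0.025699999183416367], [0.6237000226974487, 0.02590000070631504], [0.6172000169754028, 0.02370000071823597], [0.5982999801635742, 0.011099999770522118], [0.597000002861023, 0.006399999838322401], [0.6065000295639038, -0.009800000116229057], [0.6194000244140625, -0.016200000420212746], [0.6256999969482422, -0.01720000058412552], [0.6302000284194946, -0.017400000244379044], [0.6309999823570251, -0.01720000058412552], [0.6355000138282776, -0.015300000086426735], [0.6363000273704529, -0.01489999983459711], [0.6384000182151794, -0.013399999588727951], [0.6498000025749207, -0.002400000113993883]]
```

View pics/w5z.png

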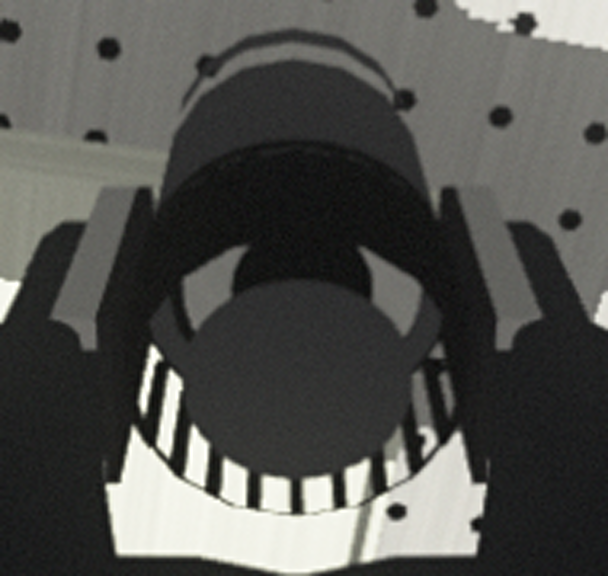

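Both top-camera and wrist fits put bore 0 at about (0.614, 0.080), with the canister centred on the TCP to under 1 mm. Moving over the bore.

```bash
python3 -m inch '[{"x":-4,"y":25,"z":0,"ax":0,"ay":0,"az":0,"fingers":0},{"x":-4,"y":25,"z":0,"ax":0,"ay":0,"az":0,"fingers":0},{"x":-4,"y":20,"z":0,"ax":0,"ay":0,"az":0,"fingers":0},{"x":0,"y":5,"z":0,"ax":0,"ay":0,"az":0,"fingers":0},{"x":0,"y":0,"z":0,"ax":0,"ay":0,"az":0,"fingers":0},{"x":0,"y":0,"z":0,"ax":0,"ay":0,"az":0,"fingers":0}]'; python3 -c "
from h import *
st()"
```

```text
clock: 8.35
eef_pos: [0.6135, 0.0762, 0.1293]
tcp_rot: [-73.4, 89.8, -63.3]
force: [-0.1, -0.4, -2.4]
grip_width: 0.0408
t 8.35 pos [0.6135 0.0762 0.1293] toolx [ 0.0013 -0.0026 -1.    ] yaw 10.15 F [-0.05 -0.38 -2.38] w 0.0408
```

```bash
python3 -m inch '[{"x":0.7,"y":3.5,"z":0,"ax":0.0026,"ay":0.0013,"az":0.005,"fingers":0},{"x":0,"y":0,"z":0,"ax":0,"ay":0,"az":0,"fingers":0},{"x":0,"y":0,"z":-9,"ax":0,"ay":0,"az":0,"fingers":0},{"x":0,"y":0,"z":-8,"ax":0,"ay":0,"az":0,"fingers":0},{"x":0,"y":0,"z":0,"ax":0,"ay":0,"az":0,"fingers":0}]'; python3 -c "
from h import *
st()"
```

```text
clock: 8.98
eef_pos: [0.6142, 0.0786, 0.1103]
tcp_rot: [169.2, 89.9, 179.6]
force: [0.3, 0.1, -1.9]
grip_width: 0.0406
t 8.975 pos [0.6142 0.0786 0.1103] toolx [-0.001  0.    -1.   ] yaw 10.37 F [ 0.28  0.11 -1.87] w 0.0406
```

```bash
python3 -m inch '[{"x":0,"y":1.1,"z":0,"ax":0,"ay":-0.001,"az":0,"fingers":0},{"x":0,"y":0,"z":-3,"ax":0,"ay":0,"az":0,"fingers":0},{"x":0,"y":0,"z":-3,"ax":0,"ay":0,"az":0,"fingers":0},{"x":0,"y":0,"z":-3,"ax":0,"ay":0,"az":0,"fingers":0},{"x":0,"y":0,"z":-3,"ax":0,"ay":0,"az":0,"fingers":0},{"x":0,"y":0,"z":0,"ax":0,"ay":0,"az":0,"fingers":0}]'; python3 -c "
from h import *
st()"
```

```text
clock: 9.72
eef_pos: [0.6143, 0.0799, 0.0977]
tcp_rot: [-13.5, 90.0, -3.2]
force: [0.7, 0.1, -3.3]
grip_width: 0.0408
t 9.725 pos [0.6143 0.0799 0.0977] toolx [ 4.e-04 -0.e+00 -1.e+00] yaw 10.37 F [ 0.65  0.12 -3.25] w 0.0408
```

No contact with the foot 10 mm inside the mouth. Continuing into the plungers.

```bash
python3 -m inch '[{"x":0,"y":0,"z":-3,"ax":0,"ay":0,"az":0,"fingers":0},{"x":0,"y":0,"z":-3,"ax":0,"ay":0,"az":0,"fingers":0},{"x":0,"y":0,"z":-2,"ax":0,"ay":0,"az":0,"fingers":0}]';python3 -m inch '[{"x":0,"y":0,"z":-2,"ax":0,"ay":0,"az":0,"fingers":0},{"x":0,"y":0,"z":-2,"ax":0,"ay":0,"az":0,"fingers":0}]'; python3 -c "
from h import *
st()"
```

```text
clock: 10.1
eef_pos: [0.6145, 0.0798, 0.0894]
tcp_rot: [-15.9, 89.9, -5.6]
force: [-0.6, 0.7, -2.4]
grip_width: 0.0406
clock: 10.35
eef_pos: [0.6151, 0.0798, 0.0863]
tcp_rot: [-15.9, 89.9, -5.5]
force: [-1.9, 0.7, 5.5]
grip_width: 0.0404
t 10.35 pos [0.6151 0.0798 0.0863] toolx [ 2.5e-03 -2.0e-04 -1.0e+00] yaw 10.37 F [-1.9   0.69  5.47] w 0.0404
```

```bash
python3 -m inch '[{"x":-0.7,"y":0,"z":-2,"ax":0,"ay":0.002,"az":0,"fingers":0},{"x":0,"y":0,"z":-2,"ax":0,"ay":0,"az":0,"fingers":0}]';python3 -c "
from h import *
st()"
```

```text
clock: 10.6
eef_pos: [0.615, 0.0798, 0.0831]
tcp_rot: [-17.7, 89.9, -7.4]
force: [-1.9, -0.2, 4.8]
grip_width: 0.0404
t 10.6 pos [0.615  0.0798 0.0831] toolx [ 2.1e-03 -3.0e-04 -1.0e+00] yaw 10.38 F [-1.85 -0.22  4.77] w 0.0404
```

```bash
python3 -m inch '[{"x":-0.5,"y":0,"z":-2,"ax":0,"ay":0.002,"az":0,"fingers":0},{"x":-0.3,"y":0,"z":-2,"ax":0,"ay":0.001,"az":0,"fingers":0}]';python3 -m inch '[{"x":-0.3,"y":0,"z":-2,"ax":0,"ay":0.001,"az":0,"fingers":0},{"x":0,"y":0,"z":0,"ax":0,"ay":0,"az":0,"fingers":0}]';python3 -c "
from h import *
st()"
```

```text
clock: 10.85
eef_pos: [0.6146, 0.0797, 0.0791]
tcp_rot: [-114.8, 90.0, -104.5]
force: [0.8, -0.3, 2.2]
grip_width: 0.0407
clock: 11.1
eef_pos: [0.6142, 0.0797, 0.0761]
tcp_rot: [-179.5, 89.9, -169.1]
force: [1.9, -0.3, -3.6]
grip_width: 0.0408
t 11.1 pos [0.6142 0.0797 0.0761] toolx [-1.7e-03 -3.0e-04 -1.0e+00] yaw 10.38 F [ 1.9  -0.35 -3.64] w 0.0408
```

```bash
python3 -m inch '[{"x":0,"y":0,"z":-1,"ax":0,"ay":-0.0015,"az":0,"fingers":0},{"x":0,"y":0,"z":-1,"ax":0,"ay":0,"az":0,"fingers":0}]';python3 -m inch '[{"x":0,"y":0,"z":-1,"ax":0,"ay":0,"az":0,"fingers":0},{"x":0,"y":0,"z":0,"ax":0,"ay":0,"az":0,"fingers":0}]';python3 -c "
from h import *
st()"
```

```text
clock: 11.35
eef_pos: [0.6139, 0.0797, 0.0731]
tcp_rot: [179.0, 89.9, -170.6]
force: [-0.2, -0.6, -2.7]
grip_width: 0.0408
clock: 11.6
eef_pos: [0.6135, 0.0797, 0.0718]
tcp_rot: [175.4, 89.9, -174.3]
force: [1.1, -0.2, -1.3]
grip_width: 0.0408
t 11.6 pos [0.6135 0.0797 0.0718] toolx [-1.7e-03 -2.0e-04 -1.0e+00] yaw 10.37 F [ 1.14 -0.17 -1.29] w 0.0408
```

```bash
python3 -m inch '[{"x":0.4,"y":0,"z":-0.8,"ax":0,"ay":-0.0015,"az":0,"fingers":0},{"x":0,"y":0,"z":0,"ax":0,"ay":0,"az":0,"fingers":0}]';python3 -c "
from h import *
st()
im,d=snap('wrist','w6.png')
st()"
```

```text
clock: 11.85
eef_pos: [0.6135, 0.0797, 0.0718]
tcp_rot: [-160.6, 90.0, -150.2]
force: [1.0, 0.1, -2.5]
grip_width: 0.0408
t 11.85 pos [0.6135 0.0797 0.0718] toolx [-8.e-04 -4.e-04 -1.e+00] yaw 10.37 F [ 0.95  0.1  -2.47] w 0.0408
t 11.9 pos [0.6136 0.0797 0.0718] toolx [-7.e-04 -4.e-04 -1.e+00] yaw 10.37 F [-0.94 -0.15  0.41] w 0.0405
```

View pics/w6.png

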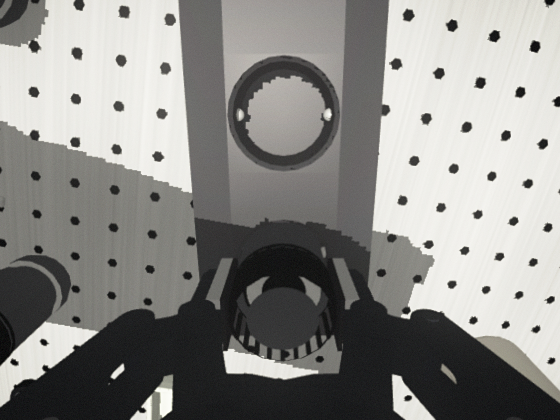

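The view shows the canister in bore 0 and bore 1 free at (284,115). The height has stopped changing at TCP z = 0.0718, which is the expected floor. I'll press a little more to confirm.

```bash
python3 -m inch '[{"x":0.3,"y":0,"z":-1.5,"ax":0,"ay":0,"az":0,"fingers":0}]';python3 -m inch '[{"x":0,"y":0,"z":-2,"ax":0,"ay":0,"az":0,"fingers":0}]'; python3 -c "
from h import *
st()"
```

```text
clock: 12.02
eef_pos: [0.6137, 0.0796, 0.0716]
tcp_rot: [-143.5, 89.9, -133.1]
force: [-8.7, -0.9, 20.5]
grip_width: 0.0406
clock: 12.15
eef_pos: [0.6137, 0.0796, 0.0716]
tcp_rot: [-116.9, 89.9, -106.5]
force: [-9.8, 0.0, 19.2]
grip_width: 0.041
t 12.15 pos [0.6137 0.0796 0.0716] toolx [-4.0e-04 -1.2e-03 -1.0e+00] yaw 10.38 F [-9.80e+00  1.00e-02  1.92e+01] w 0.041
```

That is the hard floor, at about 20 N, so the canister is home. Easing off and opening.

```bash
python3 -m inch '[{"x":0,"y":0,"z":0,"ax":0,"ay":0,"az":0,"fingers":0}]';python3 -m inch '[{"x":0,"y":0,"z":0,"ax":0,"ay":0,"az":0,"fingers":100},{"x":0,"y":0,"z":0,"ax":0,"ay":0,"az":0,"fingers":100},{"x":0,"y":0,"z":0,"ax":0,"ay":0,"az":0,"fingers":100}]'; python3 -c "
from h import *
st()"
```

```text
clock: 12.28
eef_pos: [0.6137, 0.0796, 0.072]
tcp_rot: [-108.8, 89.9, -98.4]
force: [0.3, -0.0, -2.5]
grip_width: 0.0404
clock: 12.65
eef_pos: [0.6139, 0.0796, 0.0717]
tcp_rot: [-98.6, 89.9, -88.3]
force: [0.7, 0.8, -0.2]
grip_width: 0.0856
t 12.65 pos [0.6139 0.0796 0.0717] toolx [ 0.     -0.0012 -1.    ] yaw 10.38 F [ 0.65  0.76 -0.19] w 0.0856
```

```bash
python3 -m inch '[{"x":0,"y":0,"z":40,"ax":0,"ay":0,"az":0,"fingers":100},{"x":0,"y":0,"z":50,"ax":0,"ay":0,"az":0,"fingers":100},{"x":-38,"y":-15,"z":0,"ax":0,"ay":0,"az":0,"fingers":100},{"x":-38,"y":-15,"z":0,"ax":0,"ay":0,"az":0,"fingers":100},{"x":-38,"y":-15,"z":0,"ax":0,"ay":0,"az":0,"fingers":100},{"x":-30,"y":-13,"z":0,"ax":0,"ay":0,"az":0,"fingers":100},{"x":-5,"y":-3,"z":-30,"ax":0,"ay":0,"az":0,"fingers":100},{"x":0,"y":0,"z":-10,"ax":0,"ay":0,"az":0,"fingers":100},{"x":0,"y":0,"z":0,"ax":0,"ay":0,"az":0,"fingers":100}]'
python3 - <<'E'
from h import *
st()
im,d=snap('wrist','w7.png')
for r in env.regions_of('wrist','canister_1'):
        P=pts('wrist',r['pixels'],d); print(round(r['p'],2),r['rect'],np.round(np.percentile(P,[2,50,98],axis=0),3).tolist())
        Q=P[abs(P[:,2]-0.081)<.004]
        if len(Q): print(Q.mean(0),cv2.minEnclosingCircle(Q[:,:2].astype(np.float32)))
im,d=snap('top','t7.png')
for r in env.regions_of('top','canister_1'):
        P=pts('top',r['pixels'],d); print(round(r['p'],2),r['rect'],np.round(np.percentile(P,[2,50,98],axis=0),3).tolist())
E
```

```text
clock: 13.78
eef_pos: [0.4622, 0.0167, 0.1243]
tcp_rot: [-42.3, 89.7, -31.9]
force: [0.6, -0.1, 0.0]
grip_width: 0.0855
t 13.775 pos [0.4622 0.0167 0.1243] toolx [ 0.0042 -0.0026 -1.    ] yaw 10.38 F [ 0.58 -0.14  0.04] w 0.0855
0.78 [242.3, 180.5, 320.5, 278.5] [[0.442, -0.003, 0.011], [0.461, 0.022, 0.079], [0.482, 0.037, 0.082]]
[0.46130778 0.01970929 0.08052105] ((0.46164289116859436, 0.01757710427045822), 0.021204648539423943)
0.67 [499.1, 141.1, 560.0, 227.2] [[0.592, 0.061, 0.047], [0.595, 0.079, 0.071], [0.607, 0.099, 0.092]]
[0.59516185 0.07782206 0.08089691] ((0.6051320433616638, 0.0773584321141243), 0.01981259137392044)
0.54 [243.9, 189.0, 259.2, 198.4] [[0.617, 0.062, 0.048], [0.626, 0.077, 0.089], [0.64, 0.093, 0.096]]
0.52 [183.9, 266.1, 210.7, 289.0] [[0.416, 0.169, 0.0], [0.434, 0.186, 0.071], [0.454, 0.21, 0.084]]
0.44 [86.0, 253.8, 129.4, 276.0] [[0.431, 0.366, 0.005], [0.453, 0.375, 0.102], [0.477, 0.405, 0.112]]
```

View pics/w7.png

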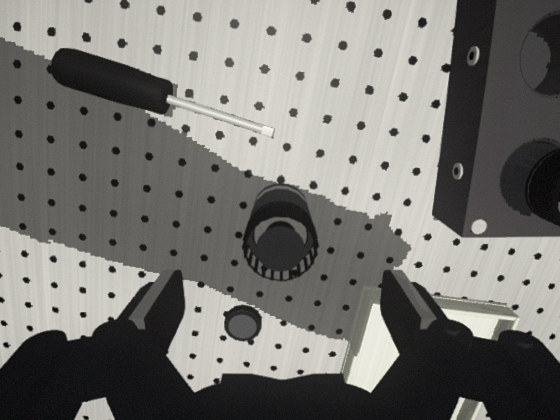

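View pics/t7.png

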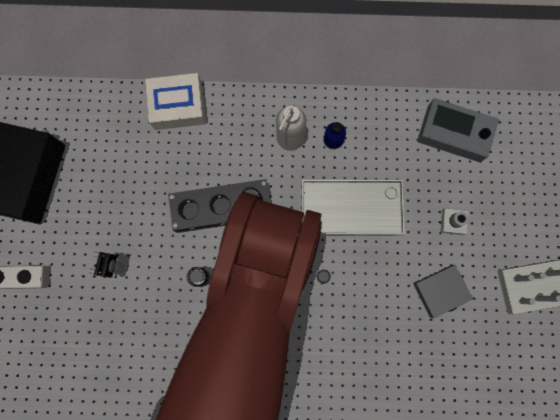

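Canister C is between the jaws at (281,235). The first one is seated, its top at 92 mm. Descending on C.

```bash
python3 -m inch '[{"x":-0.6,"y":0.8,"z":-15,"ax":0.0026,"ay":0.0042,"az":0,"fingers":100},{"x":0,"y":0,"z":-20,"ax":0,"ay":0,"az":0,"fingers":100},{"x":0,"y":0,"z":-15,"ax":0,"ay":0,"az":0,"fingers":100},{"x":0,"y":0,"z":-5,"ax":0,"ay":0,"az":0,"fingers":100},{"x":0,"y":0,"z":0,"ax":0,"ay":0,"az":0,"fingers":100}]'
python3 -c "
from h import *
st()"
```

```text
clock: 14.6
eef_pos: [0.4627, 0.0179, 0.0674]
tcp_rot: [-5.4, 89.9, 5.0]
force: [-0.7, -0.3, 0.6]
grip_width: 0.0853
t 14.6 pos [0.4627 0.0179 0.0674] toolx [ 1.e-03  1.e-04 -1.e+00] yaw 10.44 F [-0.74 -0.32  0.59] w 0.0853
```

```bash
python3 -m inch '[{"x":-1,"y":-0.3,"z":-4.5,"ax":0,"ay":0.001,"az":0,"fingers":100},{"x":0,"y":0,"z":-4,"ax":0,"ay":0,"az":0,"fingers":100},{"x":0,"y":0,"z":0,"ax":0,"ay":0,"az":0,"fingers":100}]'; python3 -m inch '[{"x":0,"y":0,"z":0,"ax":0,"ay":0,"az":0,"fingers":0},{"x":0,"y":0,"z":0,"ax":0,"ay":0,"az":0,"fingers":0},{"x":0,"y":0,"z":0,"ax":0,"ay":0,"az":0,"fingers":0},{"x":0,"y":0,"z":0,"ax":0,"ay":0,"az":0,"fingers":0},{"x":0,"y":0,"z":0,"ax":0,"ay":0,"az":0,"fingers":0}]'
python3 -c "
from h import *
st()"
```

```text
clock: 14.98
eef_pos: [0.4624, 0.0173, 0.0594]
tcp_rot: [-22.7, 89.9, -12.2]
force: [0.5, -0.6, 0.1]
grip_width: 0.0849
clock: 15.6
eef_pos: [0.4627, 0.0172, 0.0602]
tcp_rot: [-26.1, 89.8, -15.6]
force: [-0.2, -0.2, 0.2]
grip_width: 0.0405
t 15.6 pos [0.4627 0.0172 0.0602] toolx [ 2.6e-03 -7.0e-04 -1.0e+00] yaw 10.44 F [-0.17 -0.15  0.17] w 0.0405
```

Gripped at TCP z = 0.0602. Lifting and weighing.

```bash
python3 -m inch '[{"x":0,"y":0,"z":10,"ax":0.0007,"ay":0.0026,"az":0,"fingers":0},{"x":0,"y":0,"z":12,"ax":0,"ay":0,"az":0,"fingers":0},{"x":0,"y":0,"z":0,"ax":0,"ay":0,"az":0,"fingers":0},{"x":0,"y":0,"z":0,"ax":0,"ay":0,"az":0,"fingers":0},{"x":0,"y":0,"z":0,"ax":0,"ay":0,"az":0,"fingers":0},{"x":0,"y":0,"z":0,"ax":0,"ay":0,"az":0,"fingers":0},{"x":0,"y":0,"z":0,"ax":0,"ay":0,"az":0,"fingers":0}]'
python3 - <<'E'
from h import *
F=[]
for i in range(10):
    im,d=env.get_image('wrist'); F.append(env.get_obs()['force'])
print(np.round(np.mean(F,0),2),np.round(np.std(F,0),2)); st(); cv2.imwrite('pics/w8.png',im)
P=pts('wrist',np.ones(d.shape,bool),d); o=env.get_obs()['eef_pos']
m=(np.hypot(P[:,0]-o[0],P[:,1]-o[1])<0.03)&(abs(P[:,2]-o[2]-.02)<0.004)
y=P[m][:,1]; print('can y rel',(np.percentile(y,[.5,99.5])-o[1]).round(4))
E
```

```text
clock: 16.48
eef_pos: [0.4626, 0.0173, 0.0836]
tcp_rot: [148.5, 90.0, 158.9]
force: [-1.5, -0.4, -0.4]
grip_width: 0.0407
[ 0.    0.03 -0.92] [0.49 0.39 0.64]
t 16.975 pos [0.4628 0.0172 0.0838] toolx [-0.e+00  1.e-04 -1.e+00] yaw 10.43 F [-0.05  0.43 -0.65] w 0.0405
can y rel [-0.0202  0.0208]
```

View pics/w8.png

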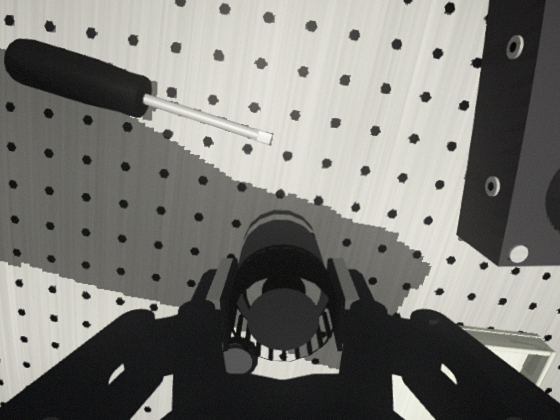

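It weighs about 0.9 N, so it is empty, and it hangs properly in the jaws at (283,300). Taking it to the tray at about (0.60, -0.17).

```bash
python3 -m inch '[{"x":0,"y":0,"z":20,"ax":0,"ay":0,"az":0,"fingers":0},{"x":15,"y":-20,"z":8,"ax":0,"ay":0,"az":0,"fingers":0},{"x":27,"y":-37,"z":0,"ax":0,"ay":0,"az":0,"fingers":0},{"x":27,"y":-37,"z":0,"ax":0,"ay":0,"az":0,"fingers":0},{"x":27,"y":-37,"z":0,"ax":0,"ay":0,"az":0,"fingers":0},{"x":27,"y":-37,"z":0,"ax":0,"ay":0,"az":0,"fingers":0},{"x":12,"y":-16,"z":0,"ax":0,"ay":0,"az":0,"fingers":0},{"x":0,"y":0,"z":0,"ax":0,"ay":0,"az":0,"fingers":0},{"x":0,"y":0,"z":0,"ax":0,"ay":0,"az":0,"fingers":0}]'
python3 -c "
from h import *
st()"
```

```text
clock: 18.1
eef_pos: [0.601, -0.1722, 0.1119]
tcp_rot: [85.0, 90.0, 95.6]
force: [0.1, 0.3, -0.2]
grip_width: 0.0403
t 18.1 pos [ 0.601  -0.1722  0.1119] toolx [-1.e-04  6.e-04 -1.e+00] yaw 10.53 F [ 0.1   0.29 -0.21] w 0.0403
```

```bash
python3 -m inch '[{"x":0,"y":0,"z":-15,"ax":0,"ay":0,"az":0,"fingers":0},{"x":0,"y":0,"z":-15,"ax":0,"ay":0,"az":0,"fingers":0},{"x":0,"y":0,"z":-8,"ax":0,"ay":0,"az":0,"fingers":0},{"x":0,"y":0,"z":0,"ax":0,"ay":0,"az":0,"fingers":0}]'
python3 -c "
from h import *
st()"
```

```text
clock: 18.6
eef_pos: [0.5994, -0.1694, 0.0703]
tcp_rot: [126.1, 89.9, 136.8]
force: [-0.3, 0.5, -1.8]
grip_width: 0.0409
t 18.6 pos [ 0.5994 -0.1694  0.0703] toolx [-0.0018  0.0017 -1.    ] yaw 10.66 F [-0.25  0.54 -1.76] w 0.0409
```

```bash
python3 -m inch '[{"x":0,"y":0,"z":-1.5,"ax":-0.0017,"ay":-0.0018,"az":0,"fingers":0},{"x":0,"y":0,"z":-1.5,"ax":0,"ay":0,"az":0,"fingers":0},{"x":0,"y":0,"z":0,"ax":0,"ay":0,"az":0,"fingers":0}]';python3 -m inch '[{"x":0,"y":0,"z":-1,"ax":0,"ay":0,"az":0,"fingers":0},{"x":0,"y":0,"z":-0.8,"ax":0,"ay":0,"az":0,"fingers":0}]'
python3 -c "
from h import *
st()"
```

```text
clock: 18.98
eef_pos: [0.5999, -0.1696, 0.068]
tcp_rot: [-41.0, 89.9, -30.4]
force: [0.3, -0.8, -0.5]
grip_width: 0.0406
clock: 19.23
eef_pos: [0.6002, -0.1699, 0.0666]
tcp_rot: [-39.4, 89.9, -28.8]
force: [0.3, 0.5, -1.2]
grip_width: 0.0405
t 19.225 pos [ 0.6002 -0.1699  0.0666] toolx [ 0.002  -0.0011 -1.    ] yaw 10.66 F [ 0.28  0.48 -1.17] w 0.0405
```

```bash
python3 -m inch '[{"x":0,"y":0,"z":-1,"ax":0.0011,"ay":0.002,"az":0,"fingers":0},{"x":0,"y":0,"z":-0.8,"ax":0,"ay":0,"az":0,"fingers":0}]';python3 -m inch '[{"x":0,"y":0,"z":-0.5,"ax":0,"ay":0,"az":0,"fingers":0}]';python3 -m inch '[{"x":0,"y":0,"z":-0.5,"ax":0,"ay":0,"az":0,"fingers":0}]'
python3 -c "
from h import *
st()"
```

```text
clock: 19.48
eef_pos: [0.6003, -0.1699, 0.0648]
tcp_rot: [-165.7, 90.0, -155.0]
force: [-0.4, -0.0, -1.5]
grip_width: 0.0407
clock: 19.6
eef_pos: [0.6003, -0.1699, 0.0642]
tcp_rot: [146.8, 90.0, 157.5]
force: [-1.2, 0.3, 3.5]
grip_width: 0.0408
clock: 19.73
eef_pos: [0.6003, -0.1701, 0.0642]
tcp_rot: [-84.7, 90.0, -74.1]
force: [-2.8, 1.5, 6.5]
grip_width: 0.0406
t 19.725 pos [ 0.6003 -0.1701  0.0642] toolx [ 1.e-04 -3.e-04 -1.e+00] yaw 10.65 F [-2.79  1.51  6.52] w 0.0406
```

On the tray floor, with contact at TCP z = 0.0642 as predicted. Releasing and retreating.

```bash
python3 -m inch '[{"x":0,"y":0,"z":0,"ax":0,"ay":0,"az":0,"fingers":0},{"x":0,"y":0,"z":0,"ax":0,"ay":0,"az":0,"fingers":100},{"x":0,"y":0,"z":0,"ax":0,"ay":0,"az":0,"fingers":100},{"x":0,"y":0,"z":0,"ax":0,"ay":0,"az":0,"fingers":100},{"x":0,"y":0,"z":20,"ax":0,"ay":0,"az":0,"fingers":100},{"x":0,"y":0,"z":40,"ax":0,"ay":0,"az":0,"fingers":100},{"x":-20,"y":0,"z":40,"ax":0,"ay":0,"az":0,"fingers":100},{"x":-33,"y":50,"z":0,"ax":0,"ay":0,"az":0,"fingers":100},{"x":-33,"y":50,"z":0,"ax":0,"ay":0,"az":0,"fingers":100},{"x":-25,"y":50,"z":0,"ax":0,"ay":0,"az":0,"fingers":100},{"x":-20,"y":50,"z":0,"ax":0,"ay":0,"az":0,"fingers":100},{"x":-20,"y":50,"z":0,"ax":0,"ay":0,"az":0,"fingers":100}]'
python3 -m inch '[{"x":-8,"y":50,"z":-20,"ax":0,"ay":0,"az":0,"fingers":100},{"x":-5,"y":45,"z":-10,"ax":0,"ay":0,"az":0,"fingers":100},{"x":0,"y":0,"z":0,"ax":0,"ay":0,"az":0,"fingers":100},{"x":0,"y":0,"z":0,"ax":0,"ay":0,"az":0,"fingers":100}]'
python3 - <<'E'
from h import *
st()
im,d=snap('wrist','w9.png')
for r in env.regions_of('wrist','canister_1'):
        P=pts('wrist',r['pixels'],d); print(round(r['p'],2),r['rect'],np.round(np.percentile(P,[2,50,98],axis=0),3).tolist())
        Q=P[abs(P[:,2]-0.081)<.004]
        if len(Q): print(Q.mean(0),cv2.minEnclosingCircle(Q[:,:2].astype(np.float32)))
im,d=snap('top','t9.png')
for r in env.regions_of('top','canister_1'):
        P=pts('top',r['pixels'],d); print(round(r['p'],2),r['rect'],np.round(np.percentile(P,[2,50,98],axis=0),3).tolist())
E
```

```text
clock: 21.22
eef_pos: [0.4474, 0.0826, 0.1789]
tcp_rot: [-26.3, 89.2, -16.0]
force: [0.3, 0.4, 0.6]
grip_width: 0.0853
clock: 21.72
eef_pos: [0.4339, 0.1832, 0.1553]
tcp_rot: [-18.2, 88.7, -7.6]
force: [0.5, -0.6, -0.4]
grip_width: 0.0853
t 21.725 pos [0.4339 0.1832 0.1553] toolx [ 0.0226 -0.003  -0.9997] yaw 10.59 F [ 0.49 -0.61 -0.39] w 0.0853
0.81 [462.4, 401.1, 485.8, 411.6] [[0.594, -0.024, -0.0], [0.608, 0.068, 0.091], [0.689, 0.075, 0.093]]
[0.6099212  0.05876382 0.08203595] ((0.6109697818756104, 0.05902652442455292), 0.005701296962797642)
0.65 [251.4, 169.6, 316.9, 251.6] [[0.417, 0.169, 0.01], [0.435, 0.193, 0.078], [0.456, 0.21, 0.081]]
[0.43578929 0.19062191 0.07970065] ((0.43635186553001404, 0.18901081383228302), 0.021443238481879234)
0.87 [356.4, 199.9, 371.2, 220.3] [[0.578, -0.19, 0.026], [0.597, -0.166, 0.08], [0.619, -0.15, 0.089]]
0.57 [241.4, 188.2, 259.9, 212.2] [[0.592, 0.06, 0.048], [0.611, 0.077, 0.089], [0.634, 0.098, 0.097]]
0.39 [167.0, 180.0, 271.1, 231.9] [[0.544, 0.043, 0.002], [0.596, 0.162, 0.048], [0.653, 0.259, 0.053]]
```

View pics/w9.png

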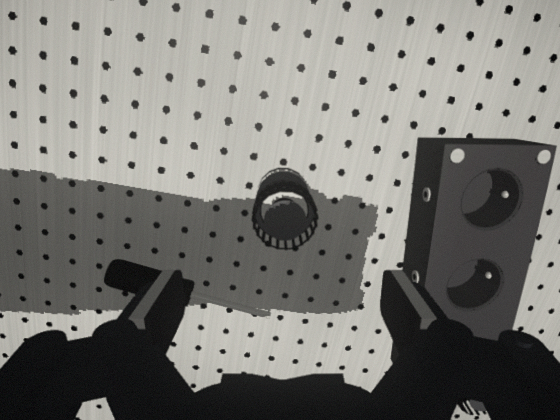

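View pics/t9.png

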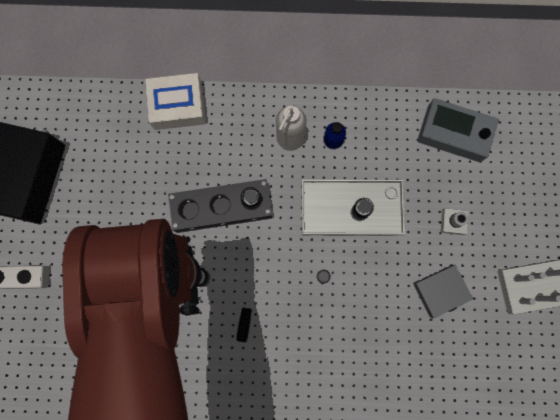

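The top view shows one canister seated in bore 0 at (251,198) and one standing in the tray at (363,208). The last one, A, is at (284,210) in the wrist view. Straightening the tilt and going down.

```bash
python3 -m inch '[{"x":2,"y":5.7,"z":-10,"ax":0.003,"ay":0.0226,"az":0,"fingers":100},{"x":0,"y":0,"z":-20,"ax":0,"ay":0,"az":0,"fingers":100},{"x":0,"y":0,"z":-20,"ax":0,"ay":0,"az":0,"fingers":100},{"x":0,"y":0,"z":0,"ax":0,"ay":0,"az":0,"fingers":100}]'
python3 - <<'E'
from h import *
st()
im,d=snap('wrist','w10.png')
for r in env.regions_of('wrist','canister_1'):
        P=pts('wrist',r['pixels'],d); 
        Q=P[abs(P[:,2]-0.081)<.004]
        if len(Q): print(r['p'],Q.mean(0),cv2.minEnclosingCircle(Q[:,:2].astype(np.float32)))
E
```

```text
clock: 22.42
eef_pos: [0.4366, 0.1853, 0.102]
tcp_rot: [-162.5, 89.9, -152.3]
force: [0.8, 0.0, 0.2]
grip_width: 0.0852
t 22.425 pos [0.4366 0.1853 0.102 ] toolx [-9.e-04 -5.e-04 -1.e+00] yaw 10.18 F [0.84 0.04 0.17] w 0.0852
0.68 [0.4368459  0.19264836 0.08155265] ((0.4371725916862488, 0.1895918846130371), 0.022027231752872467)
```

```bash
python3 -m inch '[{"x":0,"y":4,"z":0,"ax":0,"ay":0,"az":0.004,"fingers":100},{"x":0,"y":0,"z":-15,"ax":0,"ay":0,"az":0,"fingers":100},{"x":0,"y":0,"z":-15,"ax":0,"ay":0,"az":0,"fingers":100},{"x":0,"y":0,"z":-6,"ax":0,"ay":0,"az":0,"fingers":100},{"x":0,"y":0,"z":0,"ax":0,"ay":0,"az":0,"fingers":100}]'
python3 -c "
from h import *
st()"
```

```text
clock: 23.15
eef_pos: [0.4381, 0.1899, 0.0664]
tcp_rot: [-8.9, 89.8, 1.6]
force: [0.5, -0.0, 1.0]
grip_width: 0.0859
t 23.15 pos [0.4381 0.1899 0.0664] toolx [ 3.5e-03  1.0e-04 -1.0e+00] yaw 10.44 F [ 0.54 -0.02  1.02] w 0.0859
```

```bash
python3 -m inch '[{"x":-1.3,"y":-0.5,"z":-4,"ax":0,"ay":0.0035,"az":0,"fingers":100},{"x":0,"y":0,"z":-3,"ax":0,"ay":0,"az":0,"fingers":100},{"x":0,"y":0,"z":0,"ax":0,"ay":0,"az":0,"fingers":100}]'; python3 -m inch '[{"x":0,"y":0,"z":0,"ax":0,"ay":0,"az":0,"fingers":0},{"x":0,"y":0,"z":0,"ax":0,"ay":0,"az":0,"fingers":0},{"x":0,"y":0,"z":0,"ax":0,"ay":0,"az":0,"fingers":0},{"x":0,"y":0,"z":0,"ax":0,"ay":0,"az":0,"fingers":0},{"x":0,"y":0,"z":0,"ax":0,"ay":0,"az":0,"fingers":0}]'
python3 -c "
from h import *
st()"
python3 -m inch '[{"x":0,"y":0,"z":10,"ax":0,"ay":0,"az":0,"fingers":0},{"x":0,"y":0,"z":12,"ax":0,"ay":0,"az":0,"fingers":0},{"x":0,"y":0,"z":0,"ax":0,"ay":0,"az":0,"fingers":0},{"x":0,"y":0,"z":0,"ax":0,"ay":0,"az":0,"fingers":0},{"x":0,"y":0,"z":0,"ax":0,"ay":0,"az":0,"fingers":0},{"x":0,"y":0,"z":0,"ax":0,"ay":0,"az":0,"fingers":0},{"x":0,"y":0,"z":0,"ax":0,"ay":0,"az":0,"fingers":0}]'
python3 - <<'E'
from h import *
F=[]
for i in range(10):
    im,d=env.get_image('wrist'); F.append(env.get_obs()['force'])
print(np.round(np.mean(F,0),2),np.round(np.std(F,0),2)); st(); cv2.imwrite('pics/w11.png',im)
P=pts('wrist',np.ones(d.shape,bool),d); o=env.get_obs()['eef_pos']
m=(np.hypot(P[:,0]-o[0],P[:,1]-o[1])<0.03)&(abs(P[:,2]-o[2]-.02)<0.004)
y=P[m][:,1]; print('can y rel',(np.percentile(y,[.5,99.5])-o[1]).round(4))
E
```

```text
clock: 23.52
eef_pos: [0.4371, 0.1894, 0.0594]
tcp_rot: [6.6, 90.0, 17.1]
force: [-0.1, -0.3, 0.1]
grip_width: 0.0854
clock: 24.15
eef_pos: [0.4375, 0.1895, 0.0602]
tcp_rot: [0.7, 89.9, 11.2]
force: [-0.4, -0.7, 0.9]
grip_width: 0.0407
t 24.15 pos [0.4375 0.1895 0.0602] toolx [ 1.4e-03  3.0e-04 -1.0e+00] yaw 10.44 F [-0.4  -0.69  0.91] w 0.0407
clock: 25.02
eef_pos: [0.4373, 0.1894, 0.0836]
tcp_rot: [0.6, 89.9, 11.1]
force: [-0.4, 0.1, -0.7]
grip_width: 0.0406
[ 0.3   0.15 -0.78] [0.58 0.45 0.25]
t 25.525 pos [0.4375 0.1895 0.0838] toolx [ 1.6e-03  3.0e-04 -1.0e+00] yaw 10.45 F [ 0.07  0.46 -0.79] w 0.0406
can y rel [-0.0194  0.0212]
```

View pics/w11.png

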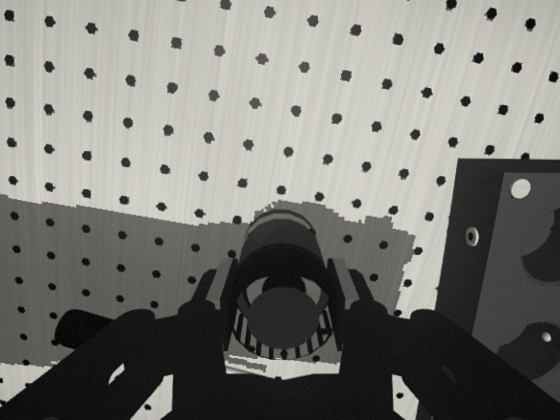

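It weighs about 0.8 N, so it is empty too, and it is gripped properly at (283,300). I'll carry it around in front of the rack to the tray at about (0.60, -0.085).

```bash
python3 -m inch '[{"x":0,"y":0,"z":20,"ax":0,"ay":0,"az":0,"fingers":0},{"x":0,"y":-20,"z":8,"ax":0,"ay":0,"az":0,"fingers":0},{"x":0,"y":-45,"z":0,"ax":0,"ay":0,"az":0,"fingers":0},{"x":0,"y":-45,"z":0,"ax":0,"ay":0,"az":0,"fingers":0},{"x":0,"y":-45,"z":0,"ax":0,"ay":0,"az":0,"fingers":0},{"x":0,"y":-45,"z":0,"ax":0,"ay":0,"az":0,"fingers":0},{"x":20,"y":-15,"z":0,"ax":0,"ay":0,"az":0,"fingers":0},{"x":0,"y":0,"z":0,"ax":0,"ay":0,"az":0,"fingers":0}]'
python3 -c "
from h import *
st()"
```

```text
clock: 26.52
eef_pos: [0.4575, -0.0323, 0.1135]
tcp_rot: [-19.9, 89.7, -9.4]
force: [-0.1, 0.1, -0.7]
grip_width: 0.0408
t 26.525 pos [ 0.4575 -0.0323  0.1135] toolx [ 4.3e-03 -7.0e-04 -1.0e+00] yaw 10.53 F [-0.07  0.15 -0.67] w 0.0408
```

```bash
python3 -m inch '[{"x":35,"y":-13,"z":0,"ax":0.0007,"ay":0.0043,"az":0,"fingers":0},{"x":38,"y":-14,"z":0,"ax":0,"ay":0,"az":0,"fingers":0},{"x":38,"y":-14,"z":0,"ax":0,"ay":0,"az":0,"fingers":0},{"x":28,"y":-10,"z":0,"ax":0,"ay":0,"az":0,"fingers":0},{"x":3,"y":-1,"z":0,"ax":0,"ay":0,"az":0,"fingers":0},{"x":0,"y":0,"z":0,"ax":0,"ay":0,"az":0,"fingers":0},{"x":0,"y":0,"z":0,"ax":0,"ay":0,"az":0,"fingers":0}]'
python3 -c "
from h import *
st()"
```

```text
clock: 27.4
eef_pos: [0.5999, -0.0804, 0.1128]
tcp_rot: [145.3, 89.7, 156.0]
force: [1.0, -0.4, -0.8]
grip_width: 0.0404
t 27.4 pos [ 0.5999 -0.0804  0.1128] toolx [-0.0045  0.002  -1.    ] yaw 10.78 F [ 1.02 -0.35 -0.83] w 0.0404
```

```bash
python3 -m inch '[{"x":0,"y":-4,"z":-10,"ax":-0.002,"ay":-0.0045,"az":-0.005,"fingers":0},{"x":0,"y":0,"z":-15,"ax":0,"ay":0,"az":0,"fingers":0},{"x":0,"y":0,"z":-10,"ax":0,"ay":0,"az":0,"fingers":0},{"x":0,"y":0,"z":-4,"ax":0,"ay":0,"az":0,"fingers":0},{"x":0,"y":0,"z":0,"ax":0,"ay":0,"az":0,"fingers":0}]'
python3 -c "
from h import *
st()"
```

```text
clock: 28.02
eef_pos: [0.598, -0.0838, 0.0704]
tcp_rot: [149.3, 89.9, 159.7]
force: [-0.6, -0.0, -0.6]
grip_width: 0.0409
t 28.025 pos [ 0.598  -0.0838  0.0704] toolx [-1.1e-03  4.0e-04 -1.0e+00] yaw 10.48 F [-0.62 -0.04 -0.61] w 0.0409
```

```bash
python3 -m inch '[{"x":0,"y":0,"z":-1.5,"ax":-0.0004,"ay":-0.0011,"az":0,"fingers":0},{"x":0,"y":0,"z":-1.5,"ax":0,"ay":0,"az":0,"fingers":0},{"x":0,"y":0,"z":-1.2,"ax":0,"ay":0,"az":0,"fingers":0},{"x":0,"y":0,"z":-0.8,"ax":0,"ay":0,"az":0,"fingers":0}]';python3 -c "
from h import *
st()"; python3 -m inch '[{"x":0,"y":0,"z":-0.6,"ax":0,"ay":0,"az":0,"fingers":0}]';python3 -m inch '[{"x":0,"y":0,"z":-0.5,"ax":0,"ay":0,"az":0,"fingers":0}]'
python3 -c "
from h import *
st()"
```

```text
clock: 28.52
eef_pos: [0.5988, -0.084, 0.0662]
tcp_rot: [-31.2, 89.9, -20.7]
force: [-0.2, 0.0, -0.8]
grip_width: 0.0408
t 28.525 pos [ 0.5988 -0.084   0.0662] toolx [ 1.6e-03 -6.0e-04 -1.0e+00] yaw 10.49 F [-0.15  0.04 -0.81] w 0.0408
clock: 28.65
eef_pos: [0.5988, -0.084, 0.0656]
tcp_rot: [-30.6, 89.9, -20.1]
force: [-1.0, 0.0, -0.4]
grip_width: 0.0407
clock: 28.78
eef_pos: [0.5988, -0.084, 0.0651]
tcp_rot: [-30.7, 89.9, -20.2]
force: [-0.6, -0.2, -2.3]
grip_width: 0.0409
t 28.775 pos [ 0.5988 -0.084   0.0651] toolx [ 1.8e-03 -7.0e-04 -1.0e+00] yaw 10.49 F [-0.57 -0.23 -2.27] w 0.0409
```

```bash
python3 -m inch '[{"x":0,"y":0,"z":-0.6,"ax":0.0005,"ay":0.0015,"az":0,"fingers":0}]';python3 -m inch '[{"x":0,"y":0,"z":-0.6,"ax":0,"ay":0,"az":0,"fingers":0}]'
python3 -c "
from h import *
st()"
```

```text
clock: 28.9
eef_pos: [0.5989, -0.084, 0.0645]
tcp_rot: [-32.5, 90.0, -22.0]
force: [0.4, -0.5, -0.7]
grip_width: 0.0406
clock: 29.02
eef_pos: [0.5989, -0.0841, 0.0642]
tcp_rot: [-50.9, 90.0, -40.4]
force: [-1.4, 0.1, 4.6]
grip_width: 0.0407
t 29.025 pos [ 0.5989 -0.0841  0.0642] toolx [ 4.e-04 -3.e-04 -1.e+00] yaw 10.49 F [-1.44  0.11  4.58] w 0.0407
```

Floor contact. Releasing, retreating upward and moving back for a final look.

```bash
python3 -m inch '[{"x":0,"y":0,"z":0,"ax":0,"ay":0,"az":0,"fingers":0},{"x":0,"y":0,"z":0,"ax":0,"ay":0,"az":0,"fingers":100},{"x":0,"y":0,"z":0,"ax":0,"ay":0,"az":0,"fingers":100},{"x":0,"y":0,"z":0,"ax":0,"ay":0,"az":0,"fingers":100},{"x":0,"y":0,"z":20,"ax":0,"ay":0,"az":0,"fingers":100},{"x":0,"y":0,"z":50,"ax":0,"ay":0,"az":0,"fingers":100},{"x":0,"y":0,"z":50,"ax":0,"ay":0,"az":0,"fingers":100},{"x":-40,"y":0,"z":20,"ax":0,"ay":0,"az":0,"fingers":100},{"x":-50,"y":0,"z":0,"ax":0,"ay":0,"az":0,"fingers":100},{"x":-50,"y":0,"z":0,"ax":0,"ay":0,"az":0,"fingers":100},{"x":-20,"y":0,"z":0,"ax":0,"ay":0,"az":0,"fingers":100},{"x":0,"y":0,"z":0,"ax":0,"ay":0,"az":0,"fingers":100}]'
python3 - <<'E'
from h import *
st()
for n in ['top','scene']:
    im,d=snap(n,n+'F.png')
    for r in env.regions_of(n,'canister_1'):
        P=pts(n,r['pixels'],d); print(n,round(r['p'],2),r['rect'],np.round(np.percentile(P,[2,50,98],axis=0),3).tolist())
    P=pts(n,np.ones(d.shape,bool),d)
    for c,h in [((.614,.080),.092),((.600,-.170),.084),((.599,-.084),.084)]:
        m=(np.hypot(P[:,0]-c[0],P[:,1]-c[1])<0.03)&(abs(P[:,2]-h)<.005)
        if m.sum(): print(c,m.sum(),P[m].mean(0).round(4),np.round(cv2.minEnclosingCircle(P[m][:,:2].astype(np.float32))[0],4))
E
```

```text
clock: 30.52
eef_pos: [0.4358, -0.0845, 0.2198]
tcp_rot: [-38.6, 89.3, -28.1]
force: [0.5, -0.6, -0.2]
grip_width: 0.0856
t 30.525 pos [ 0.4358 -0.0845  0.2198] toolx [ 0.0112 -0.006  -0.9999] yaw 10.5 F [ 0.54 -0.6  -0.18] w 0.0856
top 0.55 [241.4, 189.2, 261.8, 209.3] [[0.592, 0.06, 0.046], [0.612, 0.079, 0.09], [0.633, 0.099, 0.097]]
top 0.5 [311.4, 196.8, 335.9, 219.4] [[0.576, -0.103, 0.006], [0.595, -0.083, 0.082], [0.617, -0.063, 0.088]]
top 0.48 [360.1, 198.2, 375.5, 210.4] [[0.59, -0.196, 0.004], [0.604, -0.175, 0.083], [0.628, -0.162, 0.088]]
(0.614, 0.08) 172 [0.612  0.0794 0.0923] [0.6123 0.0796]
(0.6, -0.17) 109 [ 0.6017 -0.1736  0.0847] [ 0.5993 -0.1717]
(0.599, -0.084) 177 [ 0.5965 -0.0838  0.0844] [ 0.597  -0.0839]
scene 0.83 [257.8, 204.9, 275.1, 232.7] [[0.576, -0.106, 0.003], [0.603, -0.094, 0.064], [0.618, -0.055, 0.086]]
scene 0.74 [239.5, 230.2, 260.5, 260.5] [[0.579, -0.193, 0.004], [0.606, -0.181, 0.066], [0.62, -0.155, 0.087]]
scene 0.61 [296.9, 166.2, 312.3, 185.6] [[0.595, 0.057, 0.048], [0.618, 0.068, 0.078], [0.634, 0.091, 0.095]]
(0.614, 0.08) 108 [0.615  0.0756 0.0915] [0.6133 0.0775]
(0.6, -0.17) 137 [ 0.6009 -0.1738  0.0838] [ 0.5991 -0.172 ]
(0.599, -0.084) 122 [ 0.5993 -0.0878  0.0835] [ 0.597  -0.0855]
```

View pics/topF.png

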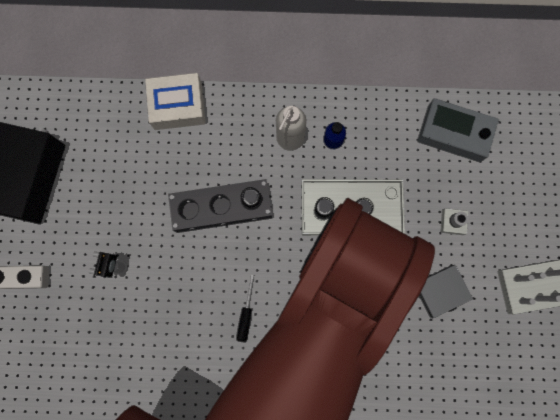

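View pics/sceneF.png

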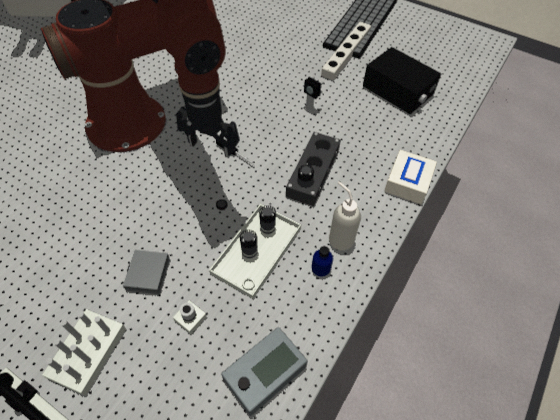

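The pictures show one canister seated in the rack at (251,198) in the top view, top at 92 mm. Two stand upright in the tray, at (325,208) and (365,206), tops at 84 mm. The bystanders that show in the views look undisturbed and the gripper is clear, so I'm handing in.

```bash
python3 -c "
from h import *
print(env.sign_off())"
```

```text
the job is handed in; nothing more can be done
None
```

I weighed all three canisters and put them away, then handed the job in at about 31 s of the 72 s allowed. It reported no verdict.

- **Right-hand canister:** read about 2.5 N, so loaded. It is in the rack bore at y = -72 mm, pressed until it stopped on the floor.
- **Middle and left canisters:** read about 0.9 N and 0.8 N, so empty. Both stand in the tray about 85 mm apart.

**Last checks:**
- **Seating:** The rack canister's top is at about 92 mm, as expected when seated. The tray canisters' tops are at about 84 mm. All three look upright.
- **Surroundings:** The jaws are open and clear. The other things look where they were; I compared them only by eye.
- **Press force:** The confirming press on the rack canister read 19–20 N downward at the wrist, with up to 10 N sideways. That is about 22 N in all, close to the 25 N limit.
- **Canister position:** The top and scene cameras disagree by 1–2 mm on the rack canister, within their calibration error. The arm let go of it within 1 mm of the measured bore centre.
- **Stray detections:** The networks twice gave a different object the canister name early on, and I ignored those.

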